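# Locate and clamp a candle-stand blank under the drill

### The job

The dark wooden candle-stand blank lies loose and skewed on the drill's plywood table. Push it fully home, with its long left edge flat against both steel dowels and its far end against the aluminium stop, then fold the toggle clamp's black handle outward and all the way down so that the rubber foot holds the blank there. Leave the candle, tealights and glass cup beside the drill where they stand.

Things in the scene. Friction and masses are not known exactly. Their poses are not given: they have to be found in the camera images.
- blank: dark stained wooden block, 90 (its x) x 160 (its y) x 22 mm thick, about 0.6 kg, too wide to grasp; slides on the plywood table at 3 to 6 N, squares up on the dowels at 10 to 20 N. Origin: centre of its underside; z up. Its x axis points roughly to the dowels (the drill_stand's +y)
- drill_stand: bench drill, fixed to the worktop. Origin: on the worktop straight below the spindle; x points from its open front to its column, y to its left (dowel and clamp side), z up. In this frame (mm): plywood table x -165..102, y -115..180, top at z 36; aluminium end stop x 80..98, y -28..28, top at z 54; column 46 diameter at x 152.
- head_side (a point): middle of the lower right edge of the drill head (21, -66, 196 mm in the drill_stand frame). The head fills x -30..206, y -69..69, z 196..338 mm: it overhangs the right edge of the seated blank by 21 mm, so a hand that stands upright cannot follow the blank to the dowels; lean it away. Feed lever at the head's right, x 84..177, y to -90, z over 220 mm.
- bit_tip (a point): tip of the boring bit, 38 mm diameter, on the spindle axis, 54 mm above the table's top (32 mm above the blank)
- home (a point): fixed point of the drill_stand, on the table's top (z 36 mm) below the spindle; its axes are the drill_stand's. When the blank touches both dowels and the stop its origin is here and its x axis lies along this point's y axis
- dowel_near (a point): top centre of the near dowel, 12 mm diameter, 28 mm tall, at (-50, 51 mm) in the drill_stand frame; the blank's long left edge goes against its -y side, 6 mm before this point
- dowel_far (a point): top centre of the far dowel, the same, at (50, 51 mm) in the drill_stand frame
- stop_face (a point): middle of the upper edge of the stop's face that meets the blank's far end, at (80, 0 mm) in the drill_stand frame, 18 mm above the table
- clamp_handle (a joint): toggle clamp handle angle, rad: 0 = fully open, raised 1.40 rad (80 deg) above level, leaning to drill_stand +y; 1.40 = closed on its stop, level, pointing to +y. Moves in the drill_stand's y-z plane at x 0; friction 0.12 N m, stays where left; 2 to 10 N near its end closes it, over centre. A linkage lays the clamp arm down between the dowels with it; the open arm reaches 115 mm above the table.
- handle_pivot (a point): axis of the handle, 50 mm above the table's top at (0, 133 mm) in the drill_stand frame. The handle runs straight out from here: a black grip 18 mm in diameter from 33 to 115 mm along it
- handle_end (a point): a point on the handle's centre line 106 mm from its pivot, 9 mm short of its tip
- clamp_arm: steel arm of the toggle clamp, 74 mm long, with a rubber foot of 18 mm diameter which presses on top of the blank, 14 mm in from its left edge, when the handle is down. Origin on its own pivot (0, 97, 76 mm in the drill_stand frame)
- candle: bystander: round brown candle, 68 diameter x 97 mm tall, on the worktop at the table's right front; origin centre of its underside
- tealight_a: bystander: tealight, 38 diameter x 24 mm, on the worktop; origin centre of its underside
- tealight_b: bystander: tealight, 38 diameter x 24 mm, on the worktop; origin centre of its underside
- glass_cup: bystander: shallow clear glass cup, 60 diameter x 34 mm, on the worktop; origin centre of its underside
Not all that is in view belongs to the job. Of the things like the blank, leave any that is green; of the rest the larger one is meant.

How it is judged:
By the outcome, as a careful person would: the job done as asked, in the order asked, and still so for the second after the job is handed in, with the robot touching nothing.
It also fails if it takes over 72 s, if anything falls off the work surface, if the arm or the gripper's body presses on something with over 40 N, if the wrist force passes 120 N, or if a joint passes its speed limit or range.

### The arm

A 7-joint arm with a two-finger parallel gripper is mounted at the origin on a cart in front of the work surface, level with it; the furniture and walls round the work are solid. World frame = base frame: x ahead of the robot, y to its left, z up, the work surface at z = 0. Lengths are in mm, angles in rad, forces in N, time in s.
With the tool pointing down it reaches from about 425 to 875 mm from the base axis. Payload 8.4 kg.
Tool frame: the origin (TCP) lies at the centre of the arm's flange, where the gripper is bolted on; the fingertips stand 182 mm ahead of it and the grasp point (between the pads) lies 164 mm ahead of it; z points along the fingers, x is the direction in which the jaws open and shut, and the axes are right-handed (so a half turn about z gives the same grasp; the last joint's range is limited). The gripper opens to 87 mm and grips with 3 to 60 N. Pads are 19 mm wide; open, the fingers measure 117 mm over their backs; the gripper's body (75 mm by 190 mm) begins 51 mm behind the grasp point.
Start: joints at [-1.394, 0.333, 0.04, 1.465, -0.013, 1.343, -0.059], TCP at [177.011, 625.412, 404.746] pointing down, gripper open.
Joint ranges: [-2.58, 2.58], [-0.38, 2.09], [-1.3, 1.39], [0.25, 2.4], [-1.5, 4.64], [0.08, 2.09], [-2.65, 2.65]. Speed limits (rad/s): [2.22, 2.22, 2.79, 2.79, 3.14, 3.14, 3.14].

### API

Orientations are given as a rotation vector (axis times angle).
In Python, from rig import get_state, capture, camera_params, hand_in, look_for, place_of gives the robot as it stands.
- The arm moves only by the shell command python3 -m jog 'ROWS' [FORCE]. ROWS is a JSON object of lists of equal length, an entry for each row: "offset": the shift along the tool's x, y, z in units of 150 mm (1.0 is 150 mm), a list of three; "turn": the turn, a rotation vector about the tool's x, y, z in units of pi rad (1.0 is pi rad), a list of three; "jaw": the opening, from -1 (shut) to 1 (fully open). In form: {"offset": [[dx, dy, dz], ...], "turn": [[ax, ay, az], ...], "jaw": [jaw, ...]}. A call has 1 to 20 rows; each row is the pose to reach, as a shift and turn from the pose commanded when the call began, along the tool's axes at that moment, turning the shorter way round; what a row does not reach only later rows make up. A row lasts 1/10 s, in which the tool goes at most 50 mm and 8.59 degrees, less where a joint would pass 70% of its speed; a pose out of reach is approached as far as the arm can. A call with a number of a shift or a turn outside -1 to 1 is refused whole. A call with a gripper value outside its range is refused whole. The fingers move at their own pace and stop on an object; FORCE is the grip in N (left out, the last holds). Time passes only in rows, so rows that repeat a pose let the fingers close. It gives the time, the measured TCP pose, the force and the opening at its end, in the units of the state.
- get_state(): the state, without advancing time (a new reading comes with each control period).
- capture(name): name is "scene" or "top" or "wrist"; returns (picture, depth): 480x640x3 uint8, blue, green, red; 480x640 float32, mm along the optical axis (not along the pixel's ray), 0 where there is no reading.
- camera_params(name): a dict with "fx", "fy", "cx", "cy" (pixels), "view" (4x4, takes a point from world to camera coordinates). Camera axes: x right, y down, z forward; pixel columns grow to the right and rows downward; lengths in mm; the calibration is good to about 2 mm. The wrist camera is an equidistant fisheye: a pixel r from the principal point sees the ray r / f radians off the axis. A picture is of the moment at which its call begins: read the wrist's pose just before it. camera_params takes no time and is no camera call; for the wrist camera it gives the pose at the moment of the call.
- hand_in(): hands the job in, once; it reports no verdict.
Trained networks look in the newest picture that a camera, given by its name, has taken for a name from the list of things; names that differ only in an ending like _2 or _b are one class to them, and where a whole thing is asked for, a point or a joint stands for the part that bears it (a point fixed in the world has none). Each returns a list of dicts, best first, with "conf" (0 to 1); they miss things now and then, are a little off and sometimes report something else, mostly with a low value. They report only what shows in the picture. A call takes as long as a camera call. They do not tell look-alikes from the thing itself.
- look_for(label, camera): "rect" ([left, top, width, height] in pixels, round what is visible of it).
- place_of(label, camera): "xy" ([column, row] in pixels: a listed point, or the origin of a listed thing).
The state is a dict: "time": time; "joints": joint angles; "qvel": joint speeds; "tau": joint torques, N m; "tcp_pos": TCP position; "eef_rot": TCP orientation; "wrist_force": force on the tool from outside, world axes, zero at the start; "torque": the same for the moment, N m; "grip_width": finger opening in mm.
Only numpy, scipy, OpenCV 4.12 (cv2) and the standard library are available. Lean on these libraries where they do the work, as an engineer would, in place of code of your own. Each camera call takes 0.05 s, during which the arm holds its last target.

## Working session

There is one attempt and no reset: what is moved stays moved. The work goes in short steps, Python scripts to look and compute and a shell command to move; the robot and the scene stay as the last step left them, time stands still between calls to the robot, and variables do not carry over. Pictures are saved under pics/ and viewed, and the job is handed in when it is done.

```bash
ls -la; mkdir -p pics; python3 - <<'E'
from rig import *
import cv2
print(get_state())
for n in ["scene","top","wrist"]:
    p,d=capture(n); cv2.imwrite(f"pics/{n}0.png",p); import numpy as np; np.save(f"pics/{n}0.npy",d)
    print(n,camera_params(n))
E
```

```text
total 12
drwxr-xr-x  3 agent agent 4096 Dec  6 23:45 .
drwxr-xr-x 23 root  root  4096 Dec  6 23:45 ..
drwxr-xr-x  2 agent agent 4096 Dec  6 23:45 pics
{'time': 0.0, 'joints': array([-1.39419033,  0.33389133,  0.03989606,  1.46629449, -0.01340413,
        1.34329239, -0.05851406]), 'qvel': array([-5.12583277e-04, -1.86045080e-03, -1.11930566e-03, -8.89282510e-04,
        2.68604520e-04, -4.32099905e-05,  8.87434660e-04]), 'tau': array([-2.12418913e-04, -6.56358790e+01,  1.33500595e+00, -4.03781641e+01,
       -5.98802883e-02,  4.49040311e-02,  1.18878197e-04]), 'tcp_pos': array([176.9809555 , 625.25103126, 403.86063646]), 'eef_rot': array([ 2.50492698e+00,  1.89426937e+00, -1.91661524e-03]), 'wrist_force': array([-0.66948228, -0.13920167,  0.26316043]), 'torque': array([0.00519367, 0.04743824, 0.00644936]), 'grip_width': 86.86319260602163}
scene {'fx': 465.8243100401662, 'fy': 465.8243100401662, 'cx': 316.35751543979865, 'cy': 239.01106262604765, 'view': array([[ 5.51019156e-01, -8.34231855e-01, -2.08591067e-02,
        -2.92433484e+02],
       [-5.30649554e-01, -3.30989345e-01, -7.80
[... 425 characters left out ...]
715e-01,  3.63795226e-01, -4.03365246e-01,
         5.12008288e+02],
       [ 3.72559855e-01, -1.54707775e-01, -9.15021671e-01,
         9.52852223e+02],
       [ 0.00000000e+00,  0.00000000e+00,  0.00000000e+00,
         1.00000000e+00]])}
wrist {'fx': 371.64829954431775, 'fy': 371.64829954431775, 'cx': 308.8263511384093, 'cy': 233.07260217474575, 'view': array([[ 2.72591034e-01,  9.62128602e-01, -1.63762335e-03,
        -6.49417183e+02],
       [ 9.31776252e-01, -2.63566655e-01,  2.49651027e-01,
        -3.08017752e+01],
       [ 2.39764770e-01, -6.95785299e-02, -9.68334489e-01,
         3.89875449e+02],
       [ 0.00000000e+00,  0.00000000e+00,  0.00000000e+00,
         1.00000000e+00]])}
```

View pics/scene0.png

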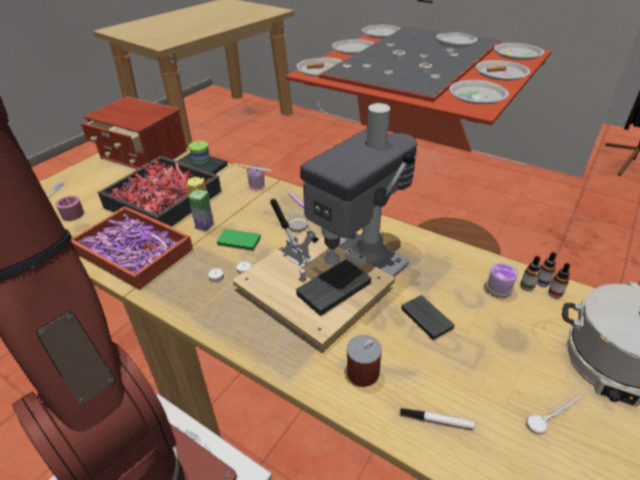

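View pics/top0.png

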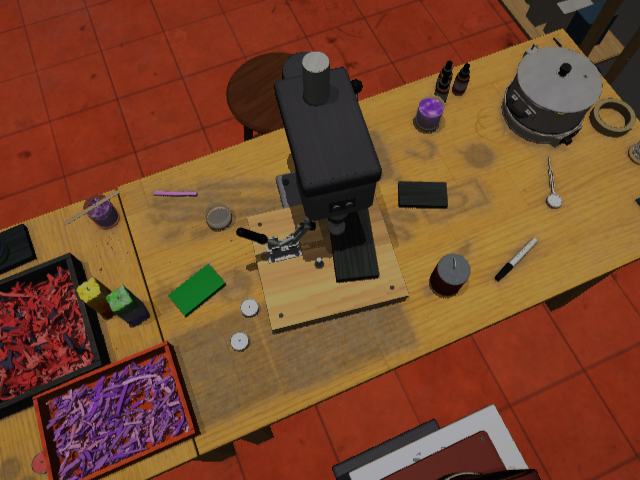

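View pics/wrist0.png

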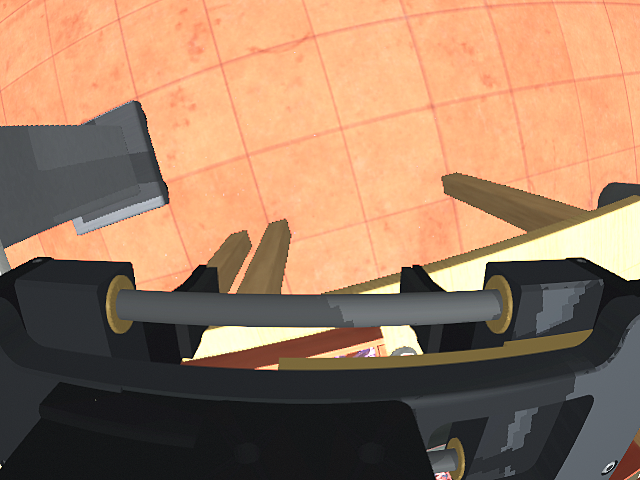

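Candidates like the blank (top picture): the dark block on the plywood (355,248), a dark block on the worktop right of the drill (422,194), and a green one (197,290). The green one is excluded. Of the dark ones, the block on the plywood looks larger. I'll confirm this with a crop and measurement.

```bash
cat > h.py <<'E'
import numpy as np, cv2
from rig import *
def proj(cam,P):
    c=camera_params(cam); P=np.atleast_2d(P).astype(float)
    q=P@c['view'][:3,:3].T+c['view'][:3,3]
    return np.c_[c['fx']*q[:,0]/q[:,2]+c['cx'],c['fy']*q[:,1]/q[:,2]+c['cy']]
def ray_plane(cam,uv,z):
    c=camera_params(cam); uv=np.atleast_2d(uv).astype(float)
    d=np.c_[(uv[:,0]-c['cx'])/c['fx'],(uv[:,1]-c['cy'])/c['fy'],np.ones(len(uv))]
    R=c['view'][:3,:3]; o=-R.T@c['view'][:3,3]; w=d@R
    return o+w*((z-o[2])/w[:,2])[:,None]
E
python3 - <<'E'
from h import *
p=cv2.imread('pics/top0.png'); c=p[180:340,220:420]; cv2.imwrite('pics/topc.png',cv2.resize(c,None,fx=4,fy=3.75,interpolation=cv2.INTER_CUBIC))
p=cv2.imread('pics/scene0.png'); c=p[180:350,220:420]; cv2.imwrite('pics/scenec.png',cv2.resize(c,None,fx=4,fy=3.5,interpolation=cv2.INTER_CUBIC))
for cam in ['top','scene']:
  capture(cam)
  for l in ['blank','home','dowel_near','dowel_far','stop_face','head_side','bit_tip','handle_pivot','handle_end','candle','tealight_a','glass_cup','drill_stand']:
    print(cam,l,[(np.round(r['xy'],1),round(r['conf'],2)) for r in place_of(l,cam)][:3])
E
```

```text
top blank [(array([352.2, 245.7]), 0.86), (array([200. , 287.8]), 0.66), (array([418.9, 196.7]), 0.64)]
top home [(array([333.5, 237.5]), 0.6), (array([274.3, 241.5]), 0.57)]
top dowel_near [(array([318.7, 262. ]), 0.73)]
top dowel_far [(array([305.6, 220. ]), 0.72)]
top stop_face [(array([443.1, 280.6]), 0.56)]
top head_side [(array([364.1, 184.6]), 0.84)]
top bit_tip [(array([331.8, 225.8]), 0.89)]
top handle_pivot [(array([274.3, 243.3]), 0.8)]
top handle_end [(array([243.4, 232.8]), 0.57)]
top candle [(array([445.5, 281.8]), 0.89)]
top tealight_a [(array([240. , 340.1]), 0.63), (array([249.6, 309.1]), 0.55), (array([335.1, 222.9]), 0.38)]
top glass_cup [(array([219.9, 217.7]), 0.72), (array([252.2, 309.6]), 0.62)]
top drill_stand [(array([334. , 240.6]), 0.96), (array([240.9, 234.2]), 0.49)]
scene blank [(array([239.9, 240. ]), 0.85), (array([428.4, 318.8]), 0.7), (array([335.3, 291. ]), 0.56)]
scene home [(array([333.4, 277.6]), 0.58), (array([214.3, 278. ]), 0.39)]
scene dowel_near [(array([302.5, 271.8]), 0.75)]
scene dowel_far [(array([331.6, 246.8]), 0.76)]
scene stop_face [(array([352.6, 255.3]), 0.89)]
scene head_side [(array([246.2, 266.9]), 0.71)]
scene bit_tip [(array([332.4, 261.7]), 0.93), (array([245.5, 267.2]), 0.54)]
scene handle_pivot [(array([289.4, 239.9]), 0.95), (array([216.5, 276.9]), 0.65)]
scene handle_end [(array([358.6, 233.5]), 0.71), (array([275.2, 199.9]), 0.58)]
scene candle [(array([362.5, 372.7]), 0.93)]
scene tealight_a [(array([246.5, 268.3]), 0.64), (array([214.1, 276.7]), 0.56), (array([354.4, 251.7]), 0.55)]
scene glass_cup [(array([297.6, 224.7]), 0.67)]
scene drill_stand []
```

View pics/topc.png

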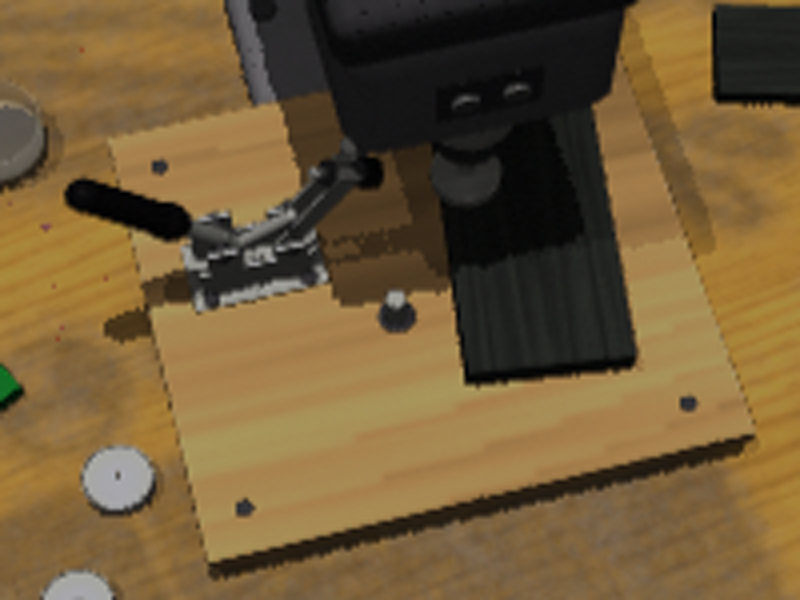

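View pics/scenec.png

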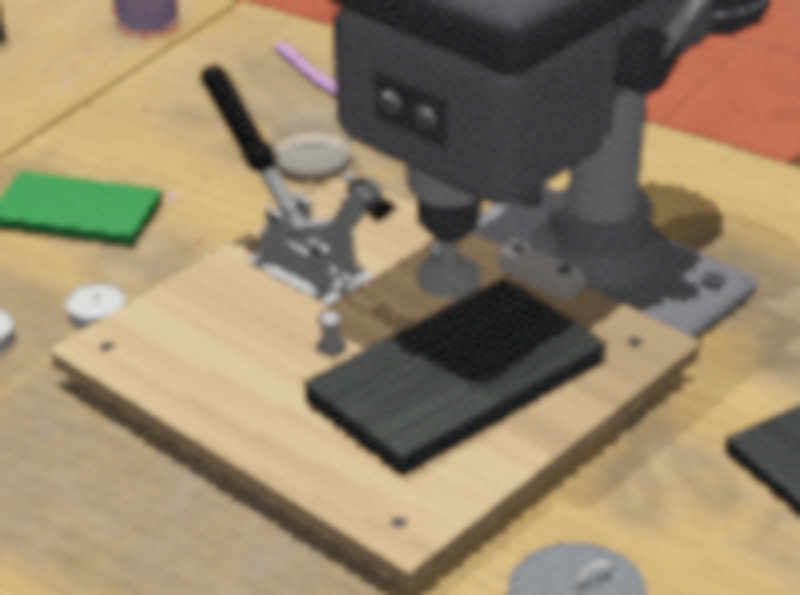

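```bash
cat > fit.py <<'E'
from h import *
from scipy.optimize import least_squares
T=lambda x,y:(220+x/4,180+y/3.75); S=lambda x,y:(220+x/4,180+y/3.5)
FL,FR,BL,BR=[-165,180,36],[-165,-115,36],[102,180,36],[102,-115,36]
obs=[('top',FL,T(210,563)),('top',FR,T(752,437)),('top',BL,T(108,140)),
('scene',FR,S(410,572)),('scene',FL,S(56,355)),('scene',BR,S(697,342)),
('top',[-50,51,64],(318.7,262)),('scene',[-50,51,64],(302.5,259)),('top',[0,0,90],(331.8,225.8)),('scene',[0,0,90],(332.4,261.7)),
('top',[0,133,86],(274.3,243.3)),('scene',[0,133,86],(289.4,239.9)),('scene',[80,0,54],(352.6,255.3))]
def D(p,P):
    P=np.atleast_2d(P).astype(float); c,s=np.cos(p[2]),np.sin(p[2])
    return np.c_[p[0]+c*P[:,0]-s*P[:,1],p[1]+s*P[:,0]+c*P[:,1],P[:,2]]
def res(p): return np.concatenate([(proj(c,D(p,P))[0]-uv) for c,P,uv in obs])
g=ray_plane('top',[334,240],36)[0]
f=least_squares(res,[g[0],g[1],0.0],loss='soft_l1',f_scale=1.5)
E
python3 - <<'E'
from fit import *
print(f.x); 
for o,r in zip(obs,res(f.x).reshape(-1,2)): print(o[0],o[1],np.round(r,1))
p=f.x;c,s=np.cos(p[2]),np.sin(p[2]);R=np.array([[c,s],[-s,c]])
def toD(W): return (np.array(W)[:,:2]-p[:2])@R.T
sc=[S(308,388),S(402,460),S(603,345),S(510,282)]
print('scene corners D',np.round(toD(ray_plane('scene',sc,58)),1))
print('top',np.round(toD(ray_plane('top',[T(467,374),T(634,355)],58)),1))
print('other', np.round(toD(ray_plane('top',[(398,181),(448,181),(447,207),(400,206)],22)),1))
for n,uv,z in [('candle',(451,262),97),('ta',(240,340),24),('tb',(249.6,309),24),('cup',(219,217),17)]:
    w=ray_plane('top',[uv],z); print(n,np.round(w,0),np.round(toD(w),0))
print(camera_params('top')['view'])
E
```

```text
[ 5.87169850e+02 -7.85669853e+00 -1.47463535e-01]
top [-165, 180, 36] [-0.6  0.4]
top [-165, -115, 36] [ 1.5 -1.8]
top [102, 180, 36] [-1.1 -0.6]
scene [-165, -115, 36] [-0.3  0. ]
scene [-165, 180, 36] [-2.7 -1.5]
scene [102, -115, 36] [ 0.6 -0.8]
top [-50, 51, 64] [-0.  -2.6]
scene [-50, 51, 64] [-0.8 11.5]
top [0, 0, 90] [4.2 1.8]
scene [0, 0, 90] [-0.9 -0.7]
top [0, 133, 86] [0.1 0.1]
scene [0, 133, 86] [ 1.9 -0.4]
scene [80, 0, 54] [-0.4  0.4]
scene corners D [[-102.7   16.6]
 [-114.8  -66.2]
 [  40.1  -87.1]
 [  54.5   -5.3]]
top [[-101.1   25.7]
 [-112.8  -61.3]]
other [[ 108.3 -181.5]
 [  78.1 -294.2]
 [  14.6 -268.1]
 [  44.8 -165.4]]
candle [[ 422. -189.   97.]] [[-137. -203.]]
ta [[461. 261.  24.]] [[-164.  248.]]
tb [[515. 221.  24.]] [[-105.  216.]]
cup [[748. 211.  17.]] [[127. 240.]]
[[-3.95284256e-01 -9.18541527e-01 -5.64088225e-03  2.53767298e+02]
 [-8.39612715e-01  3.63795226e-01 -4.03365246e-01  5.12008288e+02]
 [ 3.72559855e-01 -1.54707775e-01 -9.15021671e-01  9.52852223e+02]
 [ 0.00000000e+00  0.00000000e+00  0.00000000e+00  1.00000000e+00]]
```

The crops confirm it. The block on the plywood measures about 157 x 87 mm by its corners, so it is the blank. The one on the worktop is about 117 x 68 mm (smaller), so I leave it, and the green one too. The blank lies about (-30,-35) mm off home and is turned about -8°. The drill frame fits with residuals of 1–2 px, apart from one mistyped dowel pixel, which I'll correct.

```bash
sed -i "s/(302.5,259)/(302.7,271)/" fit.py; cat > nav.py <<'E'
from h import *
from scipy.spatial.transform import Rotation as Ro
import json,os
if not os.path.exists('drill.json'):
    import fit; json.dump(list(fit.f.x),open('drill.json','w'))
p=np.array(json.load(open('drill.json')))
Rd=Ro.from_euler('z',p[2]).as_matrix(); od=np.array([p[0],p[1],0.])
def lean(th,extra=0):  # tool z leaning to +y by th deg, tool x = D x
    a=np.radians(th); s,c=np.sin(a),np.cos(a)
    return np.array([[1,0,0],[0,-c,s],[0,-s,-c]]).astype(float)
def cur():
    st=get_state(); return st['tcp_pos'],Ro.from_rotvec(st['eef_rot']).as_matrix(),st
def tipD():
    P,R,st=cur(); t=P+182*R[:,2]; return Rd.T@(t-od),Rd.T@R,st
def go(pos,R,frame='D',tip=True):
    """print offset/turn units to bring tip (or TCP) to pos with orientation R"""
    if frame=='D': pos=od+Rd@np.array(pos,float); R=Rd@R
    if tip: pos=pos-182*R[:,2]
    P,R0,st=cur()
    o=R0.T@(np.array(pos)-P)/150; t=Ro.from_matrix(R0.T@R).as_rotvec()/np.pi
    n=np.linalg.norm(o*150); a=np.degrees(np.linalg.norm(t*np.pi))
    print('TCPw',np.round(pos,0),'offset',np.round(o,3),'turn',np.round(t,3),'dist %.0f ang %.0f'%(n,a))
def show():
    t,R,st=tipD(); print('t %.1f tipD %s zD %s xD %s F %s q %s'%(st['time'],np.round(t,1),np.round(R[:,2],2),np.round(R[:,0],2),np.round(Rd.T@st['wrist_force'],1),np.round(st['joints'],2)))
E
python3 - <<'E'
from nav import *
print(p)
P,R,st=cur(); c=camera_params('wrist')['view']; cp=-c[:3,:3].T@c[:3,3]; print('cam in tool',R.T@(cp-P)); show()
yaw=lambda a: Ro.from_euler('z',a).as_matrix()@np.diag([1.,-1,-1])
P0=P
for w,a in [((260,560,500),62),((340,470,520),50),((430,350,520),36),((470,220,520),22),((470,80,520),8),((470,-60,520),-8.4),((480,-200,500),-8.4),((520,-290,450),-8.4)]:
    w=np.array(w,float);R2=yaw(np.radians(a))
    o=R.T@(w-P0)/150;t=Ro.from_matrix(R.T@R2).as_rotvec()/np.pi
    print(w,np.round(o,2),np.round(t,2),round(np.linalg.norm(w-P0))); P0,R=w,R2
E
```

```text
[ 5.86794883e+02 -8.09860248e+00 -1.47592497e-01]
cam in tool [  0.22527864 -67.33344123  19.90368895]
t 1.6 tipD [-498.5  566.3  222.7] zD [-0. -0. -1.] xD [ 0.13  0.99 -0.  ] F [ 1.2  0.1 -1.2] q [-1.39  0.33  0.04  1.47 -0.01  1.34 -0.06]
[260. 560. 500.] [-0.27  0.65 -0.64] [-0.    0.    0.07] 142
[340. 470. 520.] [-0.28  0.75 -0.13] [0.   0.   0.07] 122
[430. 350. 520.] [-0.23  0.97  0.  ] [0.   0.   0.08] 150
[470. 220. 520.] [-0.29  0.86  0.  ] [0.   0.   0.08] 136
[470.  80. 520.] [-0.35  0.87  0.  ] [0.   0.   0.08] 140
[470. -60. 520.] [-0.13  0.92  0.  ] [0.   0.   0.09] 140
[ 480. -200.  500.] [0.2  0.91 0.13] [0. 0. 0.] 142
[ 520. -290.  450.] [0.35 0.55 0.33] [0. 0. 0.] 110
```

```bash
python3 -m jog '{"offset": [[-0.07,0.16,-0.16],[-0.14,0.33,-0.32],[-0.2,0.5,-0.48],[-0.27,0.65,-0.64],[-0.27,0.65,-0.64]], "turn": [[0,0,0.02],[0,0,0.035],[0,0,0.055],[0,0,0.07],[0,0,0.07]], "jaw": [-1,-1,-1,-1,-1]}' 20
python3 -m jog '{"offset": [[-0.07,0.19,-0.03],[-0.14,0.38,-0.06],[-0.21,0.56,-0.1],[-0.28,0.75,-0.13]], "turn": [[0,0,0.02],[0,0,0.035],[0,0,0.055],[0,0,0.07]], "jaw": [-1,-1,-1,-1]}'
python3 -m jog '{"offset": [[-0.06,0.24,0],[-0.12,0.48,0],[-0.18,0.73,0],[-0.23,0.97,0]], "turn": [[0,0,0.02],[0,0,0.04],[0,0,0.06],[0,0,0.08]], "jaw": [-1,-1,-1,-1]}'
python3 -m jog '{"offset": [[-0.07,0.21,0],[-0.14,0.43,0],[-0.22,0.65,0],[-0.29,0.86,0]], "turn": [[0,0,0.02],[0,0,0.04],[0,0,0.06],[0,0,0.08]], "jaw": [-1,-1,-1,-1]}'
python3 -c "from nav import *;show()"
```

```text
time: 2.05
tcp_pos: [263.7, 557.6, 505.2]
eef_rot: [-2.702, -1.597, -0.009]
wrist_force: [0.9, 0.5, -0.2]
grip_width: 55.0
time: 2.45
tcp_pos: [340.3, 467.4, 520.6]
eef_rot: [2.862, 1.296, 0.0]
wrist_force: [1.0, 0.8, 0.5]
grip_width: 22.9
time: 2.85
tcp_pos: [427.5, 344.8, 520.6]
eef_rot: [-3.002, -0.926, -0.0]
wrist_force: [-0.4, 0.2, -0.7]
grip_width: 1.0
time: 3.25
tcp_pos: [463.6, 214.0, 520.5]
eef_rot: [-3.094, -0.543, -0.0]
wrist_force: [0.4, 0.4, -0.3]
grip_width: 0.5
t 3.2 tipD [-154.5  201.7  338.5] zD [-0.  0. -1.] xD [0.88 0.48 0.  ] F [ 0.4  0.4 -0.3] q [-0.95 -0.01  0.43  1.62  0.    1.52 -0.17]
```

```bash
python3 -m jog '{"offset": [[-0.08,0.22,0],[-0.16,0.44,0],[-0.24,0.66,0],[-0.32,0.88,0]], "turn": [[0,0,0.02],[0,0,0.04],[0,0,0.06],[0,0,0.08]], "jaw": [-1,-1,-1,-1]}'
python3 -m jog '{"offset": [[-0.03,0.23,0],[-0.06,0.46,0],[-0.09,0.69,0],[-0.1,0.92,0]], "turn": [[0,0,0.025],[0,0,0.05],[0,0,0.075],[0,0,0.09]], "jaw": [-1,-1,-1,-1]}'
python3 -m jog '{"offset": [[0.05,0.23,0],[0.1,0.46,0.05],[0.15,0.69,0.09],[0.2,0.91,0.13]], "turn": [[0,0,0],[0,0,0],[0,0,0],[0,0,0]], "jaw": [-1,-1,-1,-1]}'
python3 - <<'E'
from nav import *
show(); go([5,-190,150],lean(40)); go([5,-130,60],lean(40))
E
```

```text
time: 3.65
tcp_pos: [463.6, 73.8, 520.3]
eef_rot: [-3.138, -0.151, -0.0]
wrist_force: [1.0, -0.0, -0.2]
grip_width: 0.5
time: 4.05
tcp_pos: [462.0, -65.1, 520.4]
eef_rot: [-3.127, 0.293, -0.0]
wrist_force: [0.1, -0.1, -0.4]
grip_width: -0.0
time: 4.45
tcp_pos: [466.5, -204.7, 500.8]
eef_rot: [-3.127, 0.289, -0.001]
wrist_force: [0.1, 0.1, -0.7]
grip_width: 0.5
t 4.5 tipD [ -89.9 -212.   318.8] zD [ 0.  0. -1.] xD [ 1.   -0.04  0.  ] F [ 0.1  0.1 -0.7] q [-0.6  -0.04  0.91  1.68  0.03  1.49  0.13]
TCPw [ 547. -312.  289.] offset [0.655 0.61  1.409] turn [ 0.222 -0.004 -0.011] dist 250 ang 40
TCPw [ 555. -253.  199.] offset [0.64  0.211 2.009] turn [ 0.222 -0.004 -0.011] dist 318 ang 40
```

```bash
python3 -m jog '{"offset": [[0.15,0.2,0.15],[0.3,0.4,0.3],[0.45,0.6,0.45],[0.6,0.61,0.6],[0.65,0.61,0.8],[0.65,0.61,0.9],[0.65,0.61,0.9]], "turn": [[0.04,0,-0.002],[0.08,0,-0.004],[0.12,-0.002,-0.006],[0.16,-0.003,-0.008],[0.2,-0.004,-0.01],[0.222,-0.004,-0.011],[0.222,-0.004,-0.011]], "jaw": [-1,-1,-1,-1,-1,-1,-1]}'
python3 - <<'E'
from nav import *
show(); go([5,-150,100],lean(40)); go([5,-130,46],lean(40))
p_,d=capture('scene'); cv2.imwrite('pics/s1.png',p_)
E
```

```text
time: 5.15
tcp_pos: [545.7, -311.3, 362.4]
eef_rot: [-2.436, 0.185, -0.06]
wrist_force: [-0.6, 0.5, 0.6]
grip_width: 0.7
t 5.2 tipD [   3.4 -188.7  223.2] zD [-0.    0.64 -0.77] xD [ 1.   -0.   -0.01] F [-0.7  0.4  0.6] q [ 0.03  0.58  0.85  1.51 -0.92  1.77  0.82]
TCPw [ 552. -273.  239.] offset [0.011 0.329 0.795] turn [-0.     0.001 -0.002] dist 129 ang 0
TCPw [ 555. -253.  185.] offset [0.013 0.459 1.156] turn [-0.     0.001 -0.002] dist 187 ang 0
```

View pics/s1.png

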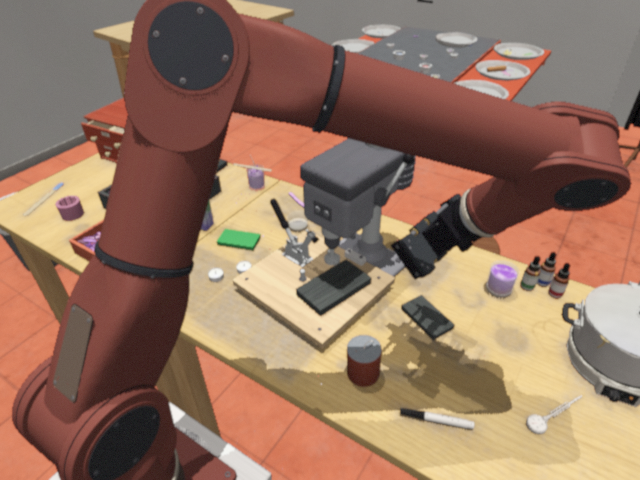

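The picture shows the arm poised right of the drill (hand at 430,245), leaning as planned. The blank is untouched and the candle is clear at (364,360). Descending now.

```bash
python3 -m jog '{"offset": [[0,0.1,0.25],[0,0.2,0.5],[0.01,0.33,0.8],[0.01,0.38,0.93],[0.01,0.4,0.98]], "turn": [[0,0,0],[0,0,0],[0,0,0],[0,0,0],[0,0,0]], "jaw": [-1,-1,-1,-1,-1]}'
python3 - <<'E'
from nav import *
show(); go([5,-112,46],lean(40)); go([5,-100,46],lean(40))
E
```

```text
time: 5.7
tcp_pos: [556.0, -260.6, 214.5]
eef_rot: [-2.439, 0.176, -0.063]
wrist_force: [0.4, -0.3, 1.4]
grip_width: 0.7
t 5.7 tipD [   6.1 -137.4   74.9] zD [-0.    0.64 -0.77] xD [ 1.  0. -0.] F [ 0.5 -0.2  1.4] q [-0.01  0.69  0.77  1.69 -1.01  1.55  0.96]
TCPw [ 558. -235.  185.] offset [-0.01  -0.005  0.257] turn [0.    0.001 0.001] dist 39 ang 0
TCPw [ 560. -223.  185.] offset [-0.01  -0.066  0.308] turn [0.    0.001 0.001] dist 47 ang 0
```

```bash
python3 -m jog '{"offset": [[0,0,0.13],[0,0,0.25],[0,-0.03,0.28],[0,-0.066,0.31],[0,-0.066,0.31]], "turn": [[0,0,0],[0,0,0],[0,0,0],[0,0,0],[0,0,0]], "jaw": [-1,-1,-1,-1,-1]}'
python3 - <<'E'
from nav import *
show(); 
for y in (-90,-80,-70,-60,-54,-52,-50): go([5,y,46],lean(40))
p_,d=capture('scene'); cv2.imwrite('pics/s2.png',cv2.resize(p_[180:350,240:480],None,fx=3.3,fy=3.3))
E
```

```text
time: 6.2
tcp_pos: [561.6, -223.9, 186.1]
eef_rot: [-2.438, 0.176, -0.066]
wrist_force: [-0.3, -0.0, 0.1]
grip_width: 0.7
t 6.2 tipD [   6.6 -100.2   46.7] zD [-0.    0.64 -0.77] xD [1. 0. 0.] F [-0.3 -0.1  0.1] q [-0.06  0.7   0.75  1.74 -1.05  1.48  0.96]
TCPw [ 561. -214.  185.] offset [-0.012 -0.049  0.047] turn [0.    0.    0.001] dist 10 ang 0
TCPw [ 563. -204.  185.] offset [-0.012 -0.1    0.09 ] turn [0.    0.    0.001] dist 20 ang 0
TCPw [ 564. -194.  185.] offset [-0.012 -0.151  0.133] turn [0.    0.    0.001] dist 30 ang 0
TCPw [ 566. -184.  185.] offset [-0.011 -0.202  0.175] turn [0.    0.    0.001] dist 40 ang 0
TCPw [ 567. -178.  185.] offset [-0.011 -0.233  0.201] turn [0.    0.    0.001] dist 46 ang 0
TCPw [ 567. -176.  185.] offset [-0.011 -0.243  0.21 ] turn [0.    0.    0.001] dist 48 ang 0
TCPw [ 567. -174.  185.] offset [-0.011 -0.253  0.218] turn [0.    0.    0.001] dist 50 ang 0
```

View pics/s2.png

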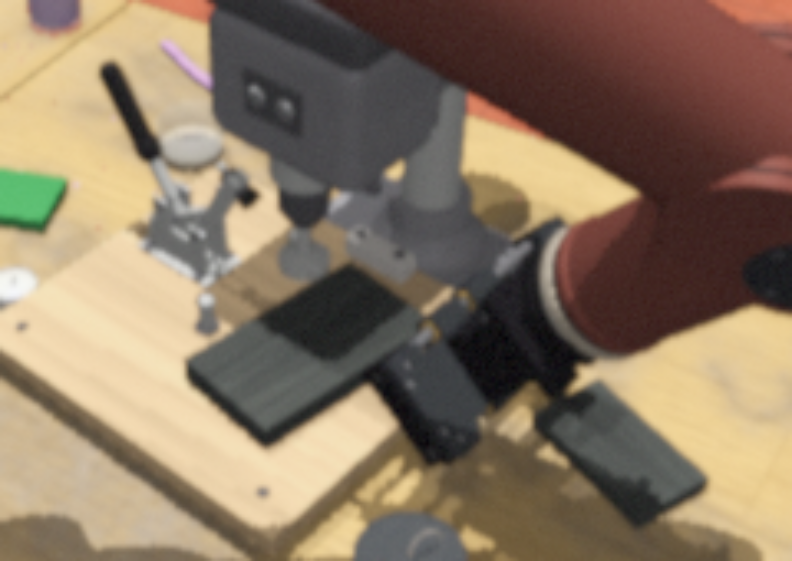

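The crop shows the fingertips just short of the blank's right edge at (415,330), with the body clear of the head, the candle and the other block. I'll push slowly toward the dowels.

```bash
python3 -m jog '{"offset": [[0,-0.02,0.016],[0,-0.04,0.033],[-0.005,-0.06,0.05],[-0.01,-0.08,0.07],[-0.01,-0.1,0.088],[-0.01,-0.115,0.1],[-0.01,-0.13,0.113],[-0.01,-0.145,0.126]], "turn": [[0,0,0],[0,0,0],[0,0,0],[0,0,0],[0,0,0],[0,0,0],[0,0,0],[0,0,0]], "jaw": [-1,-1,-1,-1,-1,-1,-1,-1]}'
python3 - <<'E'
from nav import *
show(); 
p_,d=capture('scene'); cv2.imwrite('pics/s3.png',cv2.resize(p_[180:350,240:480],None,fx=3.3,fy=3.3))
E
```

```text
time: 7.05
tcp_pos: [563.9, -197.0, 185.3]
eef_rot: [-2.44, 0.179, -0.067]
wrist_force: [0.8, -5.1, 2.6]
grip_width: 0.8
t 7.0 tipD [  5.4 -73.5  45.6] zD [ 0.    0.64 -0.77] xD [1. 0. 0.] F [ 1.5 -4.9  2.6] q [-0.1   0.68  0.74  1.77 -1.06  1.45  0.94]
```

View pics/s3.png

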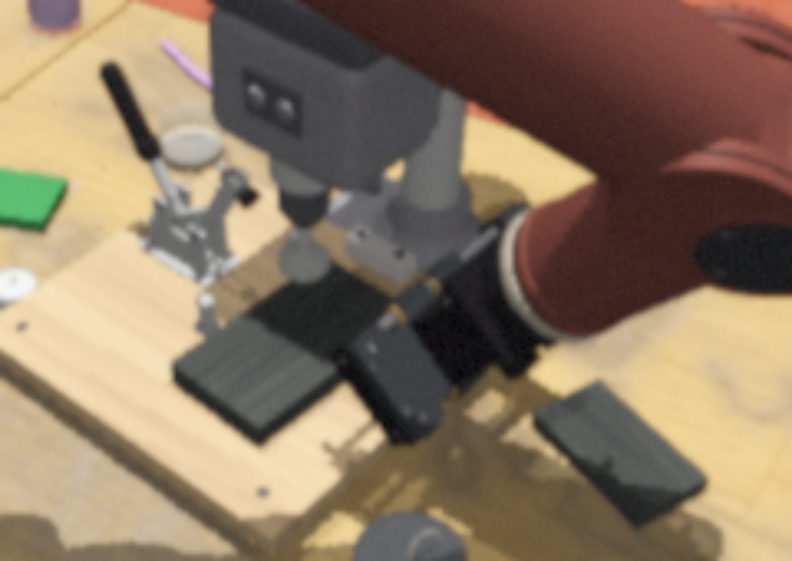

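The blank slides with about 5 N and is squaring up. I'll continue.

```bash
python3 -m jog '{"offset": [[0,-0.015,0.013],[0,-0.03,0.026],[0,-0.045,0.038],[0,-0.06,0.051],[0,-0.07,0.06],[0,-0.075,0.064],[0,-0.075,0.064]], "turn": [[0,0,0],[0,0,0],[0,0,0],[0,0,0],[0,0,0],[0,0,0],[0,0,0]], "jaw": [-1,-1,-1,-1,-1,-1,-1]}'
python3 - <<'E'
from nav import *
show(); 
p_,d=capture('scene'); cv2.imwrite('pics/s4.png',cv2.resize(p_[180:350,240:480],None,fx=3.3,fy=3.3))
E
```

```text
time: 7.8
tcp_pos: [566.0, -182.1, 185.1]
eef_rot: [-2.44, 0.179, -0.067]
wrist_force: [1.3, -5.0, 2.1]
grip_width: 0.4
t 7.8 tipD [  5.1 -58.4  45.4] zD [ 0.    0.64 -0.77] xD [1. 0. 0.] F [ 2.  -4.7  2.1] q [-0.13  0.67  0.74  1.79 -1.07  1.43  0.93]
```

View pics/s4.png

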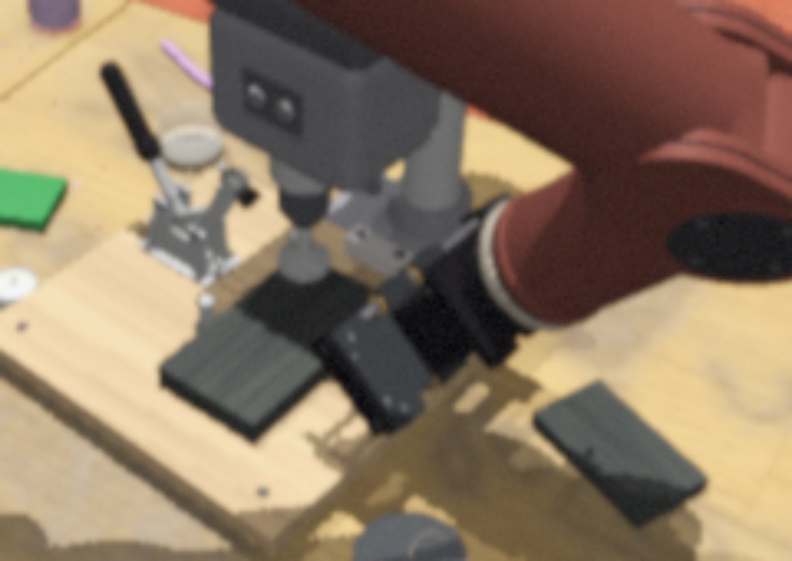

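```bash
python3 -m jog '{"offset": [[0,-0.01,0.009],[0,-0.02,0.017],[0,-0.025,0.021],[0,-0.025,0.021]], "turn": [[0,0,0],[0,0,0],[0,0,0],[0,0,0]], "jaw": [-1,-1,-1,-1]}'
python3 -c "from nav import *;show()"
python3 -m jog '{"offset": [[0,-0.005,0.004],[0,-0.01,0.009],[0,-0.01,0.009]], "turn": [[0,0,0],[0,0,0],[0,0,0]], "jaw": [-1,-1,-1]}'
python3 -c "from nav import *;show()"
```

```text
time: 8.25
tcp_pos: [566.7, -177.1, 185.0]
eef_rot: [-2.44, 0.179, -0.066]
wrist_force: [2.5, -5.1, 3.0]
grip_width: 0.8
t 8.2 tipD [  5.  -53.3  45.4] zD [-0.    0.64 -0.77] xD [1. 0. 0.] F [ 3.2 -4.6  3. ] q [-0.14  0.66  0.74  1.79 -1.07  1.42  0.92]
time: 8.55
tcp_pos: [567.0, -175.2, 184.9]
eef_rot: [-2.44, 0.179, -0.066]
wrist_force: [1.0, -5.4, 2.7]
grip_width: 0.7
t 8.6 tipD [  5.  -51.5  45.3] zD [ 0.    0.64 -0.77] xD [1. 0. 0.] F [ 1.8 -5.2  2.7] q [-0.14  0.66  0.74  1.79 -1.07  1.42  0.92]
```

```bash
python3 -m jog '{"offset": [[0,-0.005,0.004],[0,-0.01,0.009],[0,-0.01,0.009]], "turn": [[0,0,0],[0,0,0],[0,0,0]], "jaw": [-1,-1,-1]}'
python3 -m jog '{"offset": [[0,-0.005,0.004],[0,-0.01,0.009],[0,-0.01,0.009]], "turn": [[0,0,0],[0,0,0],[0,0,0]], "jaw": [-1,-1,-1]}'
python3 - <<'E'
from nav import *
show(); 
p_,d=capture('scene'); cv2.imwrite('pics/s5.png',cv2.resize(p_[180:350,240:480],None,fx=3.3,fy=3.3))
E
```

```text
time: 8.85
tcp_pos: [567.3, -173.3, 184.9]
eef_rot: [-2.44, 0.179, -0.066]
wrist_force: [1.2, -5.4, 2.8]
grip_width: 0.1
time: 9.15
tcp_pos: [567.4, -172.3, 185.0]
eef_rot: [-2.441, 0.18, -0.067]
wrist_force: [-0.3, -9.1, 4.8]
grip_width: 0.1
t 9.2 tipD [  5.2 -48.7  45.2] zD [ 0.    0.64 -0.77] xD [ 1. -0.  0.] F [ 1.  -9.   4.8] q [-0.15  0.66  0.74  1.8  -1.07  1.42  0.92]
```

View pics/s5.png

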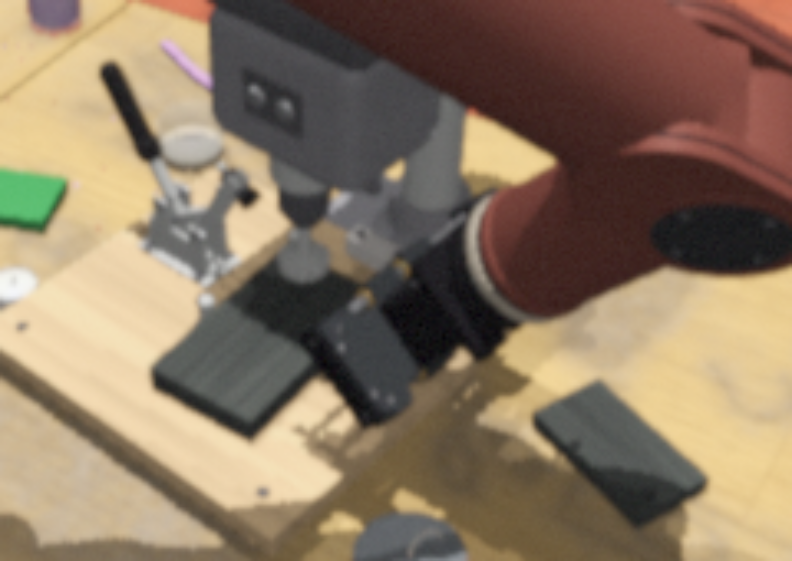

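```bash
python3 -m jog '{"offset": [[0,-0.005,0.004],[0,-0.01,0.009],[0,-0.01,0.009]], "turn": [[0,0,0],[0,0,0],[0,0,0]], "jaw": [-1,-1,-1]}'
python3 -m jog '{"offset": [[0,-0.005,0.004],[0,-0.01,0.009],[0,-0.01,0.009]], "turn": [[0,0,0],[0,0,0],[0,0,0]], "jaw": [-1,-1,-1]}'
python3 - <<'E'
from nav import *
show()
E
```

```text
time: 9.5
tcp_pos: [567.4, -171.6, 185.2]
eef_rot: [-2.443, 0.182, -0.068]
wrist_force: [-2.0, -13.2, 6.3]
grip_width: 0.5
time: 9.8
tcp_pos: [567.8, -170.7, 185.5]
eef_rot: [-2.445, 0.184, -0.071]
wrist_force: [-0.3, -17.7, 7.5]
grip_width: 0.3
t 9.8 tipD [  6.  -47.6  45.3] zD [ 0.    0.64 -0.77] xD [ 1. -0.  0.] F [  2.3 -17.6   7.5] q [-0.15  0.66  0.74  1.8  -1.08  1.41  0.91]
```

```bash
python3 -m jog '{"offset": [[0,0.05,-0.043],[0,0.1,-0.086],[0,0.15,-0.13],[0,0.05,-0.25],[-0.2,-0.1,-0.42],[-0.45,-0.13,-0.46],[-0.7,-0.13,-0.46],[-0.9,-0.13,-0.46],[-0.9,-0.13,-0.46]], "turn": [[0,0,0],[0,0,0],[0,0,0],[0,0,0],[0,0,0],[0,0,0],[0,0,0],[0,0,0],[0,0,0]], "jaw": [-1,-1,-1,-1,-1,-1,-1,-1,-1]}'
python3 - <<'E'
from nav import *
show(); go([-128,-25,80],lean(40));go([-128,-25,46],lean(40))
for n in ['scene','top']:
    p_,d=capture(n); cv2.imwrite(f'pics/{n}6.png',p_)
c=[cv2.imread('pics/scene6.png')[180:350,230:430],cv2.imread('pics/top6.png')[180:350,220:420]]
cv2.imwrite('pics/c6.png',cv2.resize(np.hstack(c),None,fx=2,fy=2))
E
```

```text
time: 10.7
tcp_pos: [426.9, -176.0, 249.5]
eef_rot: [-2.436, 0.181, -0.063]
wrist_force: [-0.3, -0.0, 0.2]
grip_width: -0.1
t 10.7 tipD [-133.7  -72.3  110.3] zD [-0.    0.64 -0.76] xD [ 1.  0. -0.] F [-0.3 -0.1  0.2] q [-0.22  0.35  0.88  2.06 -0.86  1.41  0.93]
TCPw [ 439. -130.  219.] offset [ 0.037 -0.113  0.358] turn [-0.001  0.001 -0.   ] dist 57 ang 0
TCPw [ 439. -130.  185.] offset [0.037 0.033 0.531] turn [-0.001  0.001 -0.   ] dist 80 ang 0
```

View pics/c6.png

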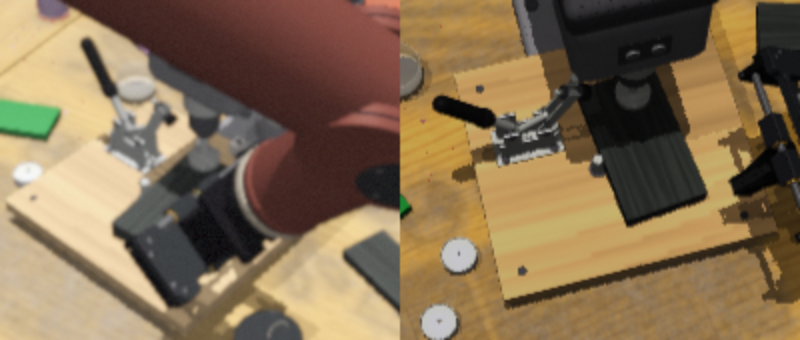

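```bash
python3 - <<'E'
from nav import *
c=cv2.imread('pics/top6.png')[215:305,300:400]; cv2.imwrite('pics/c6b.png',cv2.resize(c,None,fx=7,fy=6.5,interpolation=cv2.INTER_CUBIC))
E
```

```text
(no output)
```

View pics/c6b.png

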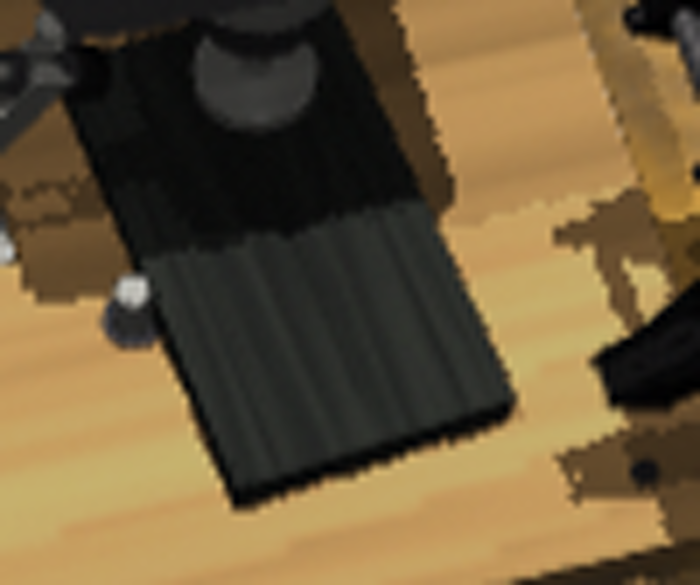

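```bash
python3 - <<'E'
from nav import *
q=[(300+x/7,215+y/6.5) for x,y in [(237,490),(512,400),(72,95),(345,10)]]
w=ray_plane('top',q,58); print(np.round((w-od)@Rd,1))
E
```

```text
[[-121.5   37.9   58. ]
 [-113.5  -49.1   58. ]
 [  24.3   50.8   58. ]
 [  32.8  -39.5   58. ]]
```

The top crop shows the near end's corners at (237,490) and (512,400). The blank is now turned about +5° the other way. Its far end sits at x≈38, short of the far dowel (44), so only the near dowel took the push. I'll turn it back with a push on the right edge behind the near dowel, then push it home in x.

```bash
python3 - <<'E'
from nav import *
go([-97,-66,75],lean(30));go([-97,-66,46],lean(30))
E
```

```text
TCPw [ 468. -149.  233.] offset [ 0.222 -0.089  0.226] turn [-0.056  0.     0.001] dist 49 ang 10
TCPw [ 468. -149.  204.] offset [0.221 0.035 0.374] turn [-0.056  0.     0.001] dist 65 ang 10
```

```bash
python3 -m jog '{"offset": [[0.11,-0.045,0.11],[0.22,-0.09,0.22],[0.22,-0.03,0.3],[0.22,0.035,0.37],[0.22,0.035,0.37]], "turn": [[-0.03,0,0],[-0.056,0,0],[-0.056,0,0],[-0.056,0,0],[-0.056,0,0]], "jaw": [-1,-1,-1,-1,-1]}'
python3 - <<'E'
from nav import *
show(); 
for y in (-58,-54,-52): go([-97,y,46],lean(30))
E
```

```text
time: 11.3
tcp_pos: [467.4, -149.2, 201.9]
eef_rot: [-2.614, 0.19, -0.046]
wrist_force: [-0.7, 0.5, -0.7]
grip_width: 0.5
t 11.3 tipD [-98.2 -66.5  44.1] zD [-0.    0.5  -0.87] xD [ 1.  0. -0.] F [-0.7  0.4 -0.7] q [-0.32  0.42  0.85  2.05 -0.87  1.21  0.86]
TCPw [ 469. -141.  204.] offset [ 0.003 -0.053  0.017] turn [0.001 0.001 0.   ] dist 8 ang 0
TCPw [ 470. -137.  204.] offset [ 0.003 -0.076  0.031] turn [0.001 0.001 0.   ] dist 12 ang 0
TCPw [ 470. -135.  204.] offset [ 0.003 -0.088  0.037] turn [0.001 0.001 0.   ] dist 14 ang 0
```

```bash
python3 -m jog '{"offset": [[0,-0.025,0.008],[0,-0.05,0.016],[0,-0.064,0.024],[0,-0.076,0.03],[0,-0.088,0.037],[0,-0.088,0.037]], "turn": [[0,0,0],[0,0,0],[0,0,0],[0,0,0],[0,0,0],[0,0,0]], "jaw": [-1,-1,-1,-1,-1,-1]}'
cat >> nav.py <<'E'
def look(name,n='top',r=(300,205,100,95),k=6):
    p_,d=capture(n); x,y,w,h=r; cv2.imwrite(f'pics/{name}.png',cv2.resize(p_[y:y+h,x:x+w],None,fx=k,fy=k,interpolation=cv2.INTER_CUBIC))
def D2(pts,z,n='top',r=(300,205),k=6):
    w=ray_plane(n,[(r[0]+(x+.5)/k-.5,r[1]+(y+.5)/k-.5) for x,y in pts],z); print(np.round((w-od)@Rd,1))
E
python3 -c "
from nav import *
show();look('t7')"
```

```text
time: 11.9
tcp_pos: [468.2, -139.2, 206.0]
eef_rot: [-2.62, 0.196, -0.052]
wrist_force: [-10.3, -17.9, 3.8]
grip_width: 0.7
t 11.9 tipD [-97.9 -57.4  47.6] zD [ 0.    0.49 -0.87] xD [ 1. -0.  0.] F [ -7.6 -19.3   3.8] q [-0.35  0.4   0.86  2.06 -0.86  1.2   0.84]
```

View pics/t7.png

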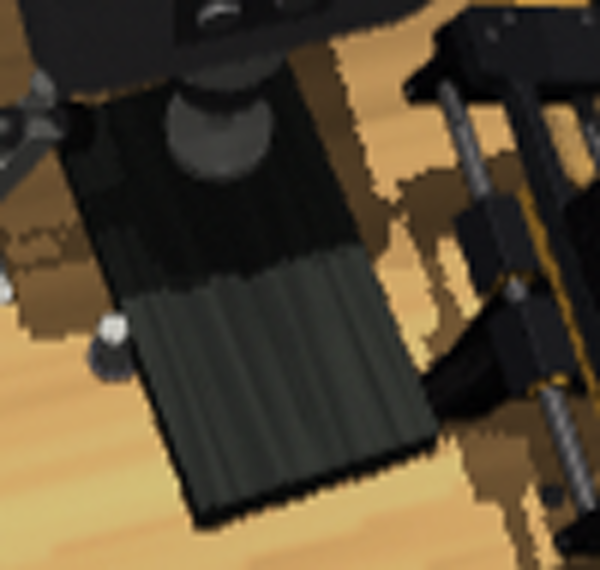

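```bash
python3 - <<'E'
from nav import *
D2([(200,512),(437,432),(65,155),(130,300),(362,245),(300,85)],58)
D2([(113,325)],64)
D2([(200,525),(110,378)],36)
print(np.round(proj('top',od+np.array([[-50,51,64],[-165,180,36],[-165,-115,36],[102,180,36],[-80,45,58],[-80,-45,58]])@Rd.T),1))
E
```

```text
[[-120.1   39.5   58. ]
 [-113.3  -47.6   58. ]
 [  22.4   51.    58. ]
 [ -38.1   42.7   58. ]
 [ -39.   -42.5   58. ]
 [  27.4  -38.6   58. ]]
[[-48.   51.4  64. ]]
[[-117.8   38.6   36. ]
 [ -56.7   55.2   36. ]]
[[318.8 259.5]
 [272.1 330.6]
 [409.6 294.8]
 [246.1 216.8]
 [325.3 272.8]
 [366.6 262.4]]
```

The blank is about 4.3° off now. It resists because the fingertip friction (+7.6 N along x) works against its turning about the near dowel. I'll let the hand travel back in -x with the turn while it presses.

```bash
python3 -m jog '{"offset": [[-0.015,0,0],[-0.03,0,0],[-0.045,0,0],[-0.06,-0.005,0],[-0.07,-0.005,0.003],[-0.08,-0.005,0.003]], "turn": [[0,0,0],[0,0,0],[0,0,0],[0,0,0],[0,0,0],[0,0,0]], "jaw": [-1,-1,-1,-1,-1,-1]}'
python3 -c "
from nav import *
show();look('t8')"
```

```text
time: 12.55
tcp_pos: [458.0, -133.0, 205.9]
eef_rot: [-2.614, 0.191, -0.053]
wrist_force: [1.2, -2.6, -0.4]
grip_width: 0.7
t 12.6 tipD [-109.   -51.9   48.1] zD [ 0.    0.5  -0.87] xD [1. 0. 0.] F [ 1.6 -2.4 -0.4] q [-0.36  0.38  0.86  2.09 -0.85  1.19  0.84]
```

View pics/t8.png

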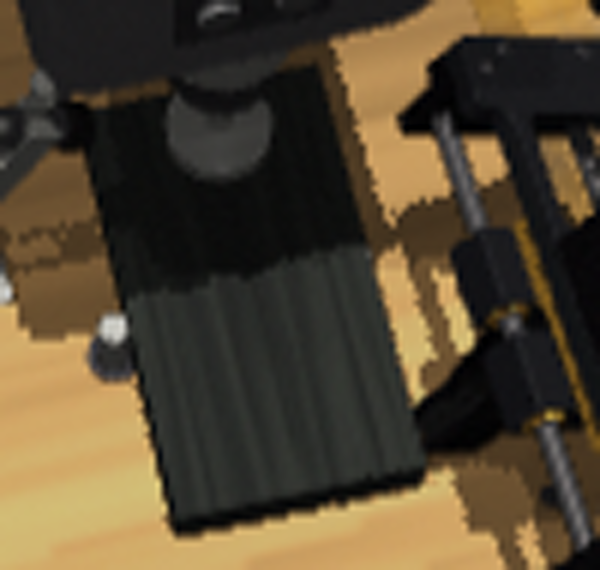

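```bash
python3 - <<'E'
from nav import *
D2([(175,522),(424,470),(90,150),(135,310),(370,250),(322,70)],58)
E
```

```text
[[-121.3   48.7   58. ]
 [-125.4  -39.2   58. ]
 [  22.    41.8   58. ]
 [ -42.2   42.    58. ]
 [ -41.6  -44.7   58. ]
 [  31.2  -48.    58. ]]
```

The crop shows the near end's corners at (175,522) and (424,470). The blank is now -3°, and its far-left corner at y≈41 will clear the far dowel. Next I'll push from the near end toward the stop.

```bash
python3 - <<'E'
from nav import *
for q in ([-112,-66,48],[-150,-66,85],[-150,5,85],[-150,5,47]): go(q,lean(30))
E
```

```text
TCPw [ 453. -147.  206.] offset [-0.019  0.085 -0.047] turn [0.001 0.    0.001] dist 15 ang 0
TCPw [ 415. -141.  243.] offset [-0.272 -0.038 -0.261] turn [0.001 0.    0.001] dist 57 ang 0
TCPw [426. -71. 243.] offset [-0.271 -0.449 -0.025] turn [0.001 0.    0.001] dist 79 ang 0
TCPw [426. -71. 205.] offset [-0.272 -0.322  0.195] turn [0.001 0.    0.001] dist 70 ang 0
```

```bash
python3 -m jog '{"offset": [[-0.02,0.085,-0.047],[-0.15,0.03,-0.15],[-0.27,-0.04,-0.26],[-0.27,-0.2,-0.17],[-0.27,-0.45,-0.02],[-0.27,-0.39,0.08],[-0.27,-0.32,0.19],[-0.27,-0.32,0.19]], "turn": [[0,0,0],[0,0,0],[0,0,0],[0,0,0],[0,0,0],[0,0,0],[0,0,0],[0,0,0]], "jaw": [-1,-1,-1,-1,-1,-1,-1,-1]}'
python3 -c "
from nav import *
show();go([-128,5,47],lean(30));look('t9',r=(270,205,130,98));look('s9','scene',(230,190,200,150),4)"
```

```text
time: 13.4
tcp_pos: [425.0, -71.6, 203.3]
eef_rot: [-2.614, 0.191, -0.046]
wrist_force: [0.5, -0.2, 1.1]
grip_width: 0.6
t 13.4 tipD [-151.5    4.    45.5] zD [-0.    0.5  -0.87] xD [ 1.  0. -0.] F [ 0.6 -0.1  1.1] q [-0.51  0.25  0.87  2.21 -0.82  1.08  0.73]
TCPw [448. -74. 205.] offset [ 0.152 -0.008 -0.006] turn [0.001 0.001 0.   ] dist 23 ang 0
```

View pics/t9.png

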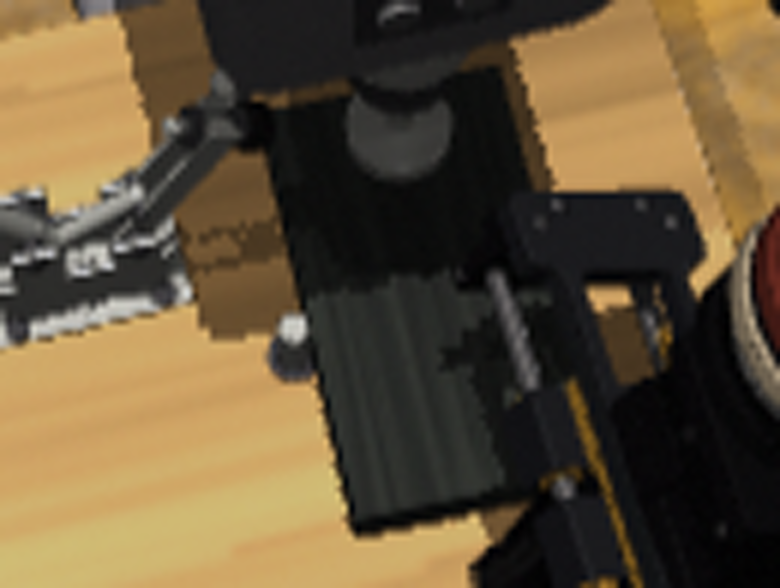

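View pics/s9.png

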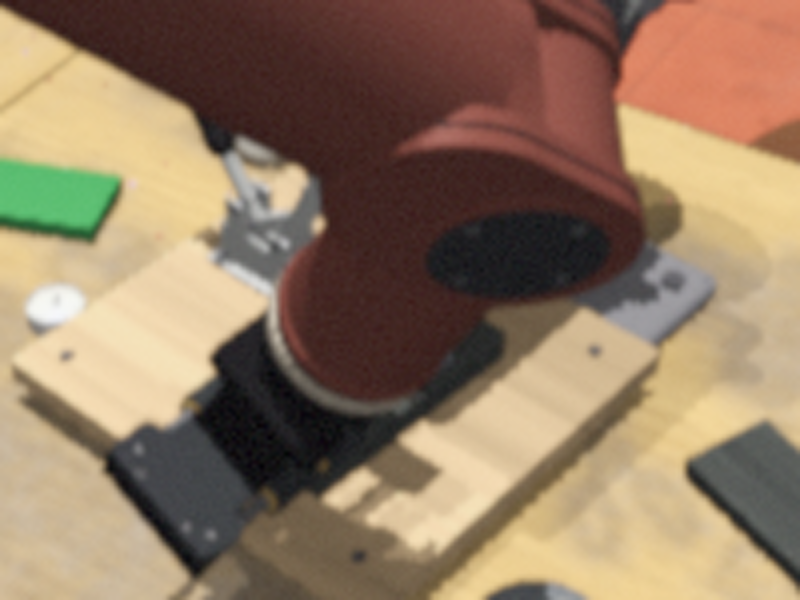

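The hand's 190 mm body lies along the drill's x here and would reach the boring bit before the blank got home. So I'll lift, turn the hand a quarter so its wide side lies across the table, and lean it slightly toward the robot.

```bash
cat >> nav.py <<'E'
def back(b):
    a=np.radians(b); s,c=np.sin(a),np.cos(a)
    return np.array([[0,c,s],[1,0,0],[0,s,-c]],float)
E
python3 - <<'E'
from nav import *
go([-152,4,110],lean(30)); go([-150,5,110],back(8)); go([-148,5,90],back(8))
E
```

```text
TCPw [424. -72. 268.] offset [-0.015 -0.21  -0.362] turn [0.001 0.001 0.   ] dist 63 ang 0
TCPw [414.  23. 290.] offset [-0.17  -0.817 -0.187] turn [-0.165 -0.096 -0.498] dist 128 ang 96
TCPw [416.  22. 270.] offset [-0.156 -0.75  -0.071] turn [-0.165 -0.096 -0.498] dist 115 ang 96
```

```bash
python3 -m jog '{"offset": [[-0.015,-0.1,-0.18],[-0.015,-0.21,-0.36],[-0.03,-0.26,-0.35],[-0.04,-0.31,-0.34],[-0.05,-0.36,-0.33],[-0.07,-0.41,-0.31],[-0.08,-0.46,-0.29],[-0.1,-0.51,-0.27],[-0.11,-0.56,-0.25],[-0.13,-0.62,-0.24],[-0.14,-0.68,-0.22],[-0.15,-0.74,-0.21],[-0.17,-0.82,-0.19],[-0.17,-0.82,-0.19],[-0.17,-0.82,-0.19]], "turn": [[0,0,0],[0,0,0],[-0.015,-0.009,-0.045],[-0.03,-0.018,-0.09],[-0.045,-0.026,-0.136],[-0.06,-0.035,-0.18],[-0.075,-0.044,-0.226],[-0.09,-0.052,-0.272],[-0.105,-0.061,-0.317],[-0.12,-0.07,-0.362],[-0.135,-0.079,-0.407],[-0.15,-0.087,-0.453],[-0.165,-0.096,-0.498],[-0.165,-0.096,-0.498],[-0.165,-0.096,-0.498]], "jaw": [-1,-1,-1,-1,-1,-1,-1,-1,-1,-1,-1,-1,-1,-1,-1]}'
python3 - <<'E'
from nav import *
show()
go([-148,5,90],back(8)); go([-145,5,47],back(8));look('t10',r=(270,205,130,98))
E
```

```text
time: 15.0
tcp_pos: [414.1, 22.8, 291.3]
eef_rot: [2.299, 1.978, 0.142]
wrist_force: [-0.1, -0.3, 0.5]
grip_width: 0.7
t 15.0 tipD [-149.9    5.5  111.1] zD [ 0.14  0.   -0.99] xD [0. 1. 0.] F [-0.  -0.3  0.5] q [-0.83 -0.17  0.61  2.22  0.18  0.93  1.1 ]
TCPw [416.  22. 270.] offset [-0.002 -0.006  0.141] turn [ 0.    -0.001 -0.001] dist 21 ang 0
TCPw [419.  22. 227.] offset [-0.002 -0.027  0.428] turn [ 0.    -0.001 -0.001] dist 64 ang 0
```

View pics/t10.png

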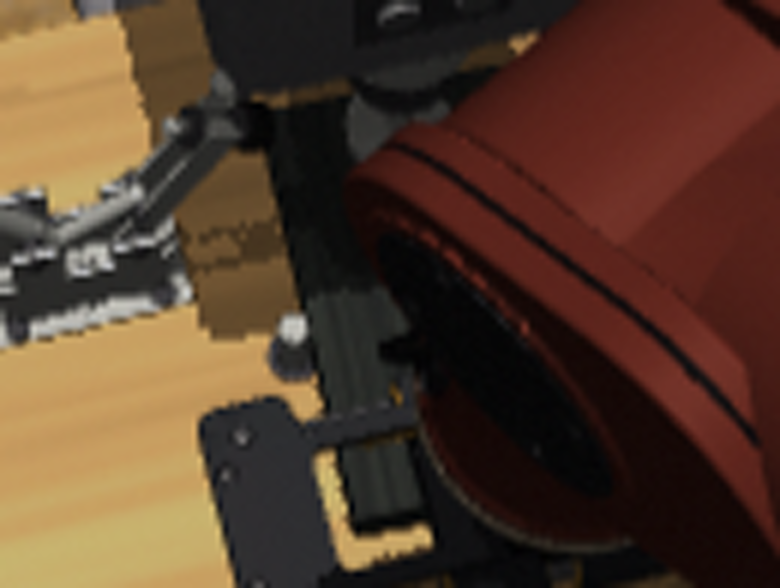

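```bash
python3 - <<'E'
from nav import *
look('s10','scene',(0,0,640,480),1)
E
```

```text
(no output)
```

View pics/s10.png

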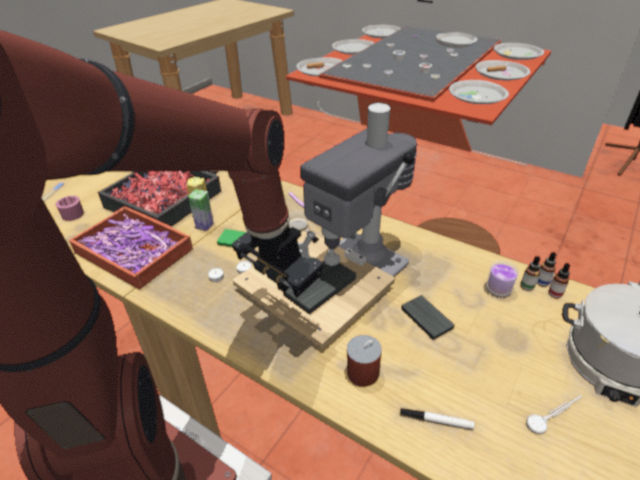

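```bash
python3 - <<'E'
from nav import *
for n in ('top','scene'):
    p_,d=capture(n); c=camera_params(n)
    v,u=np.nonzero(d>0); z=d[v,u]; X=np.c_[(u-c['cx'])/c['fx']*z,(v-c['cy'])/c['fy']*z,z]
    W=(X-c['view'][:3,3])@c['view'][:3,:3]; Dp=(W-od)@Rd
    col=p_[v,u].astype(int); red=(col[:,2]>1.8*col[:,1])&(col[:,2]>25)
    m=red&(Dp[:,2]>150)&(Dp[:,0]<150)&(Dp[:,0]>-200)&(abs(Dp[:,1])<300)
    for z0 in range(150,520,40):
        k=m&(Dp[:,2]>=z0)&(Dp[:,2]<z0+40)
        if k.sum()>20: print(n,z0,k.sum(),'xmax',np.round(np.percentile(Dp[k,0],99),0),'y',np.round(np.percentile(Dp[k,1],[1,99]),0))
E
```

```text
top 310 29 xmax -176.0 y [42. 48.]
top 470 312 xmax -146.0 y [-13.  67.]
top 510 1465 xmax -154.0 y [-37.  60.]
scene 310 77 xmax -27.0 y [-37.  63.]
scene 350 79 xmax -169.0 y [-37. -31.]
scene 390 91 xmax -163.0 y [-38. -23.]
scene 430 68 xmax -142.0 y [-48. -18.]
scene 470 34 xmax -138.0 y [-25. -14.]
scene 510 46 xmax -150.0 y [-44. -19.]
```

```bash
python3 -m jog '{"offset": [[0,-0.006,0.14],[0,-0.015,0.28],[0,-0.025,0.4],[0,-0.027,0.43],[0,-0.027,0.43]], "turn": [[0,0,0],[0,0,0],[0,0,0],[0,0,0],[0,0,0]], "jaw": [-1,-1,-1,-1,-1]}'
python3 - <<'E'
from nav import *
show()
for x in (-125,-115,-95,-90): go([x,6,47],back(8))
E
```

```text
time: 15.7
tcp_pos: [418.9, 22.2, 225.9]
eef_rot: [2.297, 1.98, 0.137]
wrist_force: [-0.1, -0.5, 0.9]
grip_width: 0.7
t 15.7 tipD [-145.3    5.1   45.7] zD [ 0.14 -0.   -0.99] xD [ 0.  1. -0.] F [-0.  -0.5  0.9] q [-0.84 -0.03  0.67  2.28  0.09  0.75  1.19]
TCPw [439.  20. 227.] offset [0.005 0.135 0.01 ] turn [-0.  0. -0.] dist 20 ang 0
TCPw [449.  18. 227.] offset [0.005 0.201 0.019] turn [-0.  0. -0.] dist 30 ang 0
TCPw [469.  16. 227.] offset [0.005 0.333 0.038] turn [-0.  0. -0.] dist 50 ang 0
TCPw [474.  15. 227.] offset [0.005 0.366 0.042] turn [-0.  0. -0.] dist 55 ang 0
```

```bash
python3 -m jog '{"offset": [[0,0.03,0.003],[0.005,0.06,0.005],[0.005,0.08,0.006],[0.005,0.1,0.008],[0.005,0.12,0.01],[0.005,0.14,0.013],[0.005,0.16,0.015],[0.005,0.18,0.017],[0.005,0.2,0.019],[0.005,0.2,0.019]], "turn": [[0,0,0],[0,0,0],[0,0,0],[0,0,0],[0,0,0],[0,0,0],[0,0,0],[0,0,0],[0,0,0],[0,0,0]], "jaw": [-1,-1,-1,-1,-1,-1,-1,-1,-1,-1]}'
python3 -c "
from nav import *
show();look('t11',r=(270,205,130,98));look('s11','scene',(230,190,200,150),4)"
```

```text
time: 16.7
tcp_pos: [448.4, 18.9, 227.4]
eef_rot: [2.297, 1.982, 0.137]
wrist_force: [-4.2, 1.2, 0.7]
grip_width: 0.0
t 16.7 tipD [-115.7    6.3   47.1] zD [ 0.14 -0.   -0.99] xD [-0.  1. -0.] F [-4.4  0.6  0.7] q [-0.82  0.05  0.69  2.22  0.01  0.75  1.28]
```

View pics/t11.png

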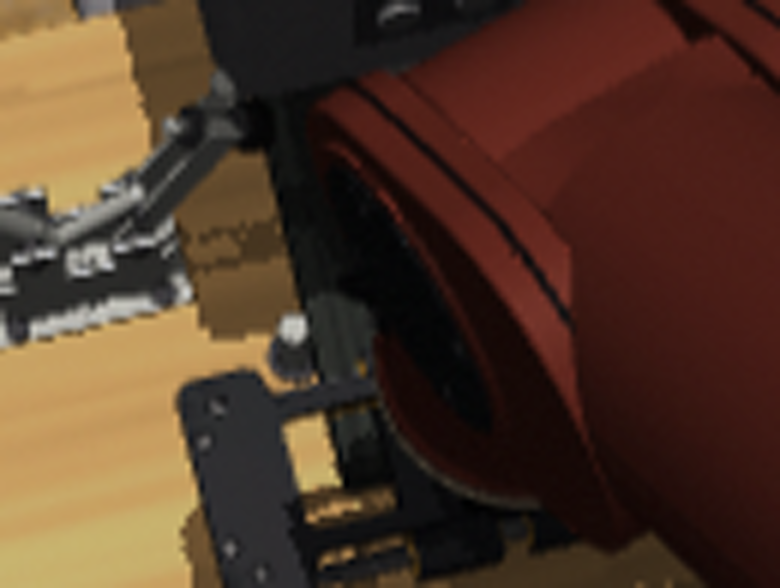

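View pics/s11.png

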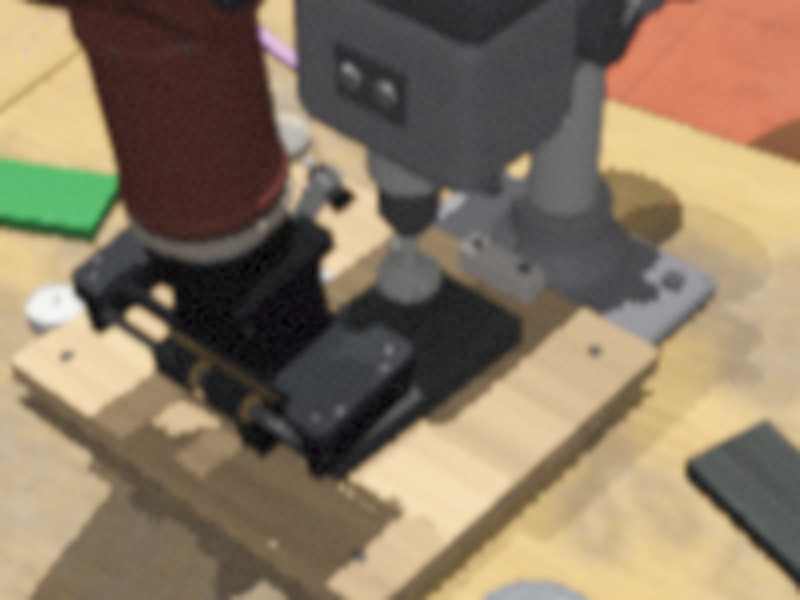

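It slides with 4.4 N, and the far end is heading for the stop (530,265 in the scene crop). Continuing.

```bash
python3 -m jog '{"offset": [[0,0.02,0.002],[0,0.04,0.004],[0,0.06,0.006],[0,0.08,0.008],[0,0.1,0.01],[0,0.1,0.01]], "turn": [[0,0,0],[0,0,0],[0,0,0],[0,0,0],[0,0,0],[0,0,0]], "jaw": [-1,-1,-1,-1,-1,-1]}'
python3 -c "
from nav import *
show()"
python3 -m jog '{"offset": [[0,0.015,0.002],[0,0.03,0.004],[0,0.04,0.005],[0,0.04,0.005]], "turn": [[0,0,0],[0,0,0],[0,0,0],[0,0,0]], "jaw": [-1,-1,-1,-1]}'
python3 -c "
from nav import *
show();look('s12','scene',(230,190,200,150),4)"
```

```text
time: 17.4
tcp_pos: [464.2, 16.7, 228.4]
eef_rot: [2.295, 1.981, 0.14]
wrist_force: [-1.7, 0.4, -1.6]
grip_width: 0.3
t 17.4 tipD [-99.3   6.6  48.2] zD [ 0.14  0.   -0.99] xD [-0.  1. -0.] F [-1.7  0.1 -1.6] q [-0.81  0.09  0.69  2.19 -0.03  0.75  1.33]
time: 17.8
tcp_pos: [469.7, 15.8, 228.3]
eef_rot: [2.296, 1.981, 0.139]
wrist_force: [-5.8, -1.2, -0.1]
grip_width: 0.4
t 17.8 tipD [-93.9   6.4  48.1] zD [ 0.14 -0.   -0.99] xD [-0.  1. -0.] F [-5.6 -2.1 -0.1] q [-0.8   0.11  0.69  2.17 -0.05  0.75  1.34]
```

View pics/s12.png

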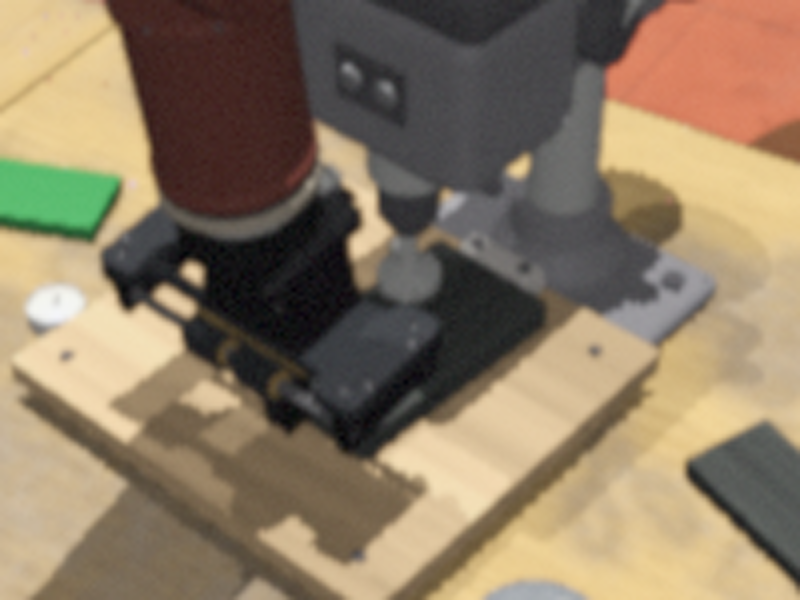

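```bash
python3 -m jog '{"offset": [[0,0.01,0.001],[0,0.02,0.002],[0,0.02,0.002]], "turn": [[0,0,0],[0,0,0],[0,0,0]], "jaw": [-1,-1,-1]}'
python3 -c "
from nav import *
show()"
python3 -m jog '{"offset": [[0,0.005,0.001],[0,0.015,0.001],[0,0.015,0.001]], "turn": [[0,0,0],[0,0,0],[0,0,0]], "jaw": [-1,-1,-1]}'
python3 -c "
from nav import *
show()"
```

```text
time: 18.15
tcp_pos: [472.6, 15.3, 228.4]
eef_rot: [2.296, 1.981, 0.138]
wrist_force: [-5.2, -1.2, -1.2]
grip_width: 0.9
t 18.1 tipD [-91.1   6.3  48.1] zD [ 0.14 -0.   -0.99] xD [-0.  1. -0.] F [-4.9 -2.  -1.2] q [-0.8   0.11  0.69  2.17 -0.05  0.75  1.35]
time: 18.45
tcp_pos: [474.5, 14.9, 228.4]
eef_rot: [2.296, 1.981, 0.137]
wrist_force: [-6.9, -1.0, 0.5]
grip_width: 0.3
t 18.4 tipD [-89.2   6.2  48.1] zD [ 0.14 -0.   -0.99] xD [-0.  1. -0.] F [-6.6 -2.   0.5] q [-0.79  0.12  0.7   2.16 -0.06  0.75  1.36]
```

```bash
python3 -m jog '{"offset": [[0,0.007,0.001],[0,0.013,0.001],[0,0.013,0.001]], "turn": [[0,0,0],[0,0,0],[0,0,0]], "jaw": [-1,-1,-1]}'
python3 -c "
from nav import *
show()"
python3 -m jog '{"offset": [[0,0.007,0.001],[0,0.013,0.001],[0,0.013,0.001]], "turn": [[0,0,0],[0,0,0],[0,0,0]], "jaw": [-1,-1,-1]}'
python3 -c "
from nav import *
show()"
```

```text
time: 18.75
tcp_pos: [475.4, 14.7, 228.2]
eef_rot: [2.298, 1.983, 0.134]
wrist_force: [-14.7, -0.2, 7.2]
grip_width: 0.2
t 18.8 tipD [-88.9   6.1  47.8] zD [ 0.14 -0.   -0.99] xD [-0.  1. -0.] F [-14.5  -2.3   7.2] q [-0.79  0.12  0.69  2.16 -0.06  0.76  1.36]
time: 19.05
tcp_pos: [476.3, 14.6, 228.0]
eef_rot: [2.3, 1.985, 0.13]
wrist_force: [-23.6, 0.6, 17.9]
grip_width: 0.2
t 19.1 tipD [-88.6   6.1  47.6] zD [ 0.13 -0.   -0.99] xD [-0.  1. -0.] F [-23.4  -2.9  17.9] q [-0.79  0.13  0.69  2.16 -0.07  0.76  1.37]
```

There is firm contact with the stop (23 N, tip stopped). I'll back off and look.

```bash
python3 -m jog '{"offset": [[0,-0.05,-0.01],[0,-0.1,-0.02],[0,-0.13,-0.15],[0,-0.16,-0.3],[0,-0.2,-0.45],[0,-0.2,-0.45]], "turn": [[0,0,0],[0,0,0],[0,0,0],[0,0,0],[0,0,0],[0,0,0]], "jaw": [-1,-1,-1,-1,-1,-1]}'
python3 -c "
from nav import *
show();look('t13',r=(270,205,130,98));look('s13','scene',(230,190,200,150),4)"
```

```text
time: 19.65
tcp_pos: [440.8, 20.5, 294.5]
eef_rot: [2.294, 1.98, 0.15]
wrist_force: [0.0, -0.2, 0.1]
grip_width: 0.2
t 19.6 tipD [-122.1    7.7  114.4] zD [ 0.15  0.   -0.99] xD [-0.  1.  0.] F [ 0.1 -0.2  0.1] q [-0.85 -0.11  0.66  2.17  0.14  0.92  1.16]
```

View pics/t13.png

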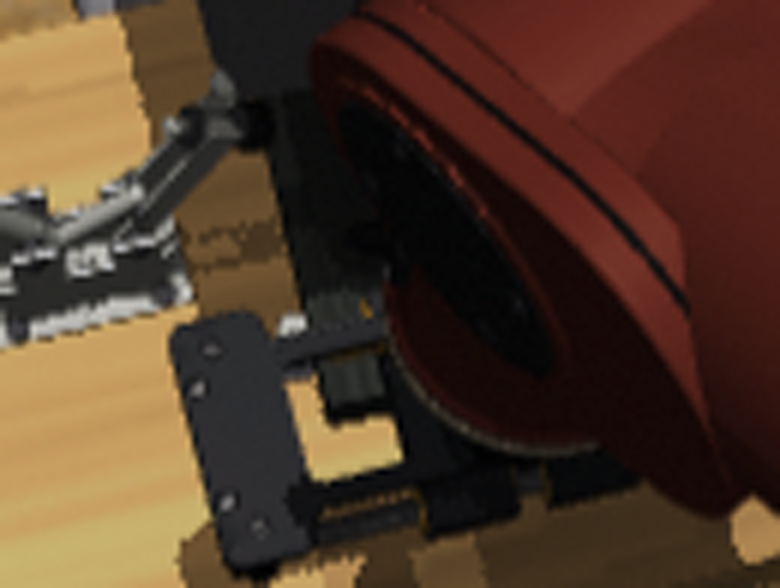

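View pics/s13.png

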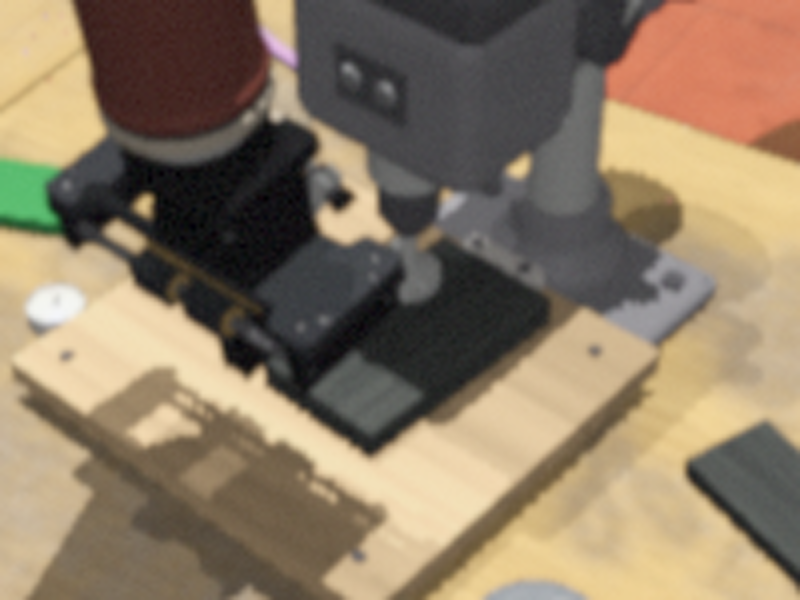

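```bash
python3 - <<'E'
from nav import *
D2([(372,437),(548,295)],58,'scene',(230,190),4)
D2([(375,452)],36,'scene',(230,190),4)
P=np.array([[-80,45,58],[-80,-45,58],[80,-45,58],[80,45,58]])
uv=proj('scene',od+P@Rd.T); print(np.round((uv-[230,190])*4))
E
```

```text
[[-83.  -44.4  58. ]
 [ 77.1 -47.   58. ]]
[[-75.  -39.4  36. ]]
[[260. 361.]
 [375. 433.]
 [547. 290.]
 [434. 229.]]
```

It is nearly home: the near-right corner is at (372,437) against (375,433) expected, and the rest is about 1° off. Now I'll go round to the right side again for the squaring push.

```bash
python3 -c "
from nav import *
go([-130,-115,165],back(8))"; python3 -m jog '{"offset": [[-0.2,-0.02,-0.12],[-0.4,-0.04,-0.23],[-0.6,-0.08,-0.31],[-0.82,-0.1,-0.33],[-0.82,-0.1,-0.33]], "turn": [[0,0,0],[0,0,0],[0,0,0],[0,0,0],[0,0,0]], "jaw": [-1,-1,-1,-1,-1]}'
python3 -c "
from nav import *
show(); go([-110,-125,165],lean(40))"
```

```text
TCPw [416. -99. 345.] offset [-0.811  0.007 -0.358] turn [ 0.001 -0.001  0.   ] dist 133 ang 0
time: 20.25
tcp_pos: [400.0, -101.7, 338.3]
eef_rot: [2.3, 1.975, 0.141]
wrist_force: [-0.8, 1.3, 0.2]
grip_width: 0.3
t 20.2 tipD [-145.4 -120.   158.2] zD [ 0.14  0.   -0.99] xD [0. 1. 0.] F [-1.   1.2  0.2] q [-0.73 -0.31  0.75  2.17  0.26  1.07  1.32]
TCPw [ 442. -231.  304.] offset [-0.812  0.374  0.281] turn [0.209 0.14  0.491] dist 141 ang 99
```

```bash
python3 -m jog '{"offset": [[-0.07,0.03,0.02],[-0.14,0.06,0.04],[-0.2,0.09,0.06],[-0.27,0.12,0.08],[-0.34,0.15,0.1],[-0.4,0.18,0.13],[-0.47,0.22,0.16],[-0.54,0.25,0.18],[-0.61,0.28,0.2],[-0.67,0.31,0.23],[-0.74,0.34,0.25],[-0.81,0.37,0.28],[-0.81,0.37,0.28],[-0.81,0.37,0.28]], "turn": [[0.017,0.012,0.041],[0.035,0.023,0.082],[0.052,0.035,0.123],[0.07,0.047,0.164],[0.087,0.058,0.205],[0.105,0.07,0.246],[0.122,0.082,0.286],[0.139,0.093,0.327],[0.157,0.105,0.368],[0.174,0.117,0.409],[0.192,0.128,0.45],[0.209,0.14,0.491],[0.209,0.14,0.491],[0.209,0.14,0.491]], "jaw": [-1,-1,-1,-1,-1,-1,-1,-1,-1,-1,-1,-1,-1,-1]}'
python3 -c "
from nav import *
show(); go([-20,-130,120],lean(40)); go([5,-105,60],lean(40))"
```

```text
time: 21.65
tcp_pos: [443.0, -227.2, 303.5]
eef_rot: [-2.442, 0.172, -0.059]
wrist_force: [0.2, 0.7, -0.4]
grip_width: 0.3
t 21.6 tipD [-111.2 -121.4  163.7] zD [-0.01  0.64 -0.77] xD [ 1.    0.01 -0.  ] F [ 0.1  0.7 -0.4] q [-0.3   0.46  1.12  1.92 -0.89  1.63  0.98]
TCPw [ 531. -249.  259.] offset [0.6   0.237 0.183] turn [0.001 0.002 0.002] dist 101 ang 1
TCPw [ 559. -228.  199.] offset [0.769 0.366 0.596] turn [0.001 0.002 0.002] dist 156 ang 1
```

```bash
python3 -m jog '{"offset": [[0.2,0.08,0.06],[0.4,0.16,0.12],[0.6,0.24,0.18],[0.75,0.32,0.35],[0.77,0.37,0.6],[0.77,0.37,0.6]], "turn": [[0,0,0],[0,0,0],[0,0,0],[0,0,0],[0,0,0],[0,0,0]], "jaw": [-1,-1,-1,-1,-1,-1]}'
python3 -c "
from nav import *
show(); go([0,-75,46],lean(40));go([0,-60,46],lean(40)); go([0,-54,46],lean(40))"
```

```text
time: 22.25
tcp_pos: [560.0, -224.0, 195.8]
eef_rot: [-2.438, 0.166, -0.053]
wrist_force: [-0.8, 0.9, -0.2]
grip_width: 0.7
t 22.2 tipD [   2.8 -100.5   56.4] zD [-0.01  0.64 -0.77] xD [ 1.    0.01 -0.01] F [-1.   0.7 -0.2] q [-0.17  0.77  0.92  1.74 -1.13  1.58  1.01]
TCPw [ 559. -198.  185.] offset [-0.032 -0.086  0.163] turn [-0.     0.004  0.002] dist 28 ang 1
TCPw [ 561. -183.  185.] offset [-0.031 -0.163  0.227] turn [-0.     0.004  0.002] dist 42 ang 1
TCPw [ 562. -177.  185.] offset [-0.03  -0.194  0.253] turn [-0.     0.004  0.002] dist 48 ang 1
```

```bash
python3 -m jog '{"offset": [[-0.03,-0.04,0.1],[-0.03,-0.086,0.163],[-0.03,-0.12,0.195],[-0.03,-0.163,0.227],[-0.03,-0.178,0.24],[-0.03,-0.185,0.245],[-0.03,-0.185,0.245]], "turn": [[0,0.002,0],[0,0.004,0.002],[0,0.004,0.002],[0,0.004,0.002],[0,0.004,0.002],[0,0.004,0.002],[0,0.004,0.002]], "jaw": [-1,-1,-1,-1,-1,-1,-1]}'
python3 -c "
from nav import *
show()"
```

```text
time: 22.95
tcp_pos: [561.3, -183.6, 189.8]
eef_rot: [-2.439, 0.187, -0.075]
wrist_force: [0.9, 0.4, 0.4]
grip_width: 0.7
t 22.9 tipD [  2.  -60.5  50.3] zD [ 0.01  0.64 -0.77] xD [ 1.   -0.01  0.  ] F [0.9 0.6 0.4] q [-0.24  0.74  0.92  1.8  -1.16  1.52  0.98]
```

```bash
python3 -m jog '{"offset": [[0,0.017,0.02],[0,0.017,0.02],[0,0.005,0.032],[0,-0.005,0.04],[0,-0.01,0.045],[0,-0.01,0.045]], "turn": [[0,0,0],[0,0,0],[0,0,0],[0,0,0],[0,0,0],[0,0,0]], "jaw": [-1,-1,-1,-1,-1,-1]}'
python3 -c "
from nav import *
show()"
```

```text
time: 23.55
tcp_pos: [561.9, -178.5, 185.4]
eef_rot: [-2.44, 0.188, -0.074]
wrist_force: [-1.0, -4.2, 0.0]
grip_width: 0.3
t 23.6 tipD [  2.  -55.5  45.7] zD [ 0.01  0.64 -0.77] xD [ 1.   -0.01  0.  ] F [-0.4 -4.3  0. ] q [-0.25  0.74  0.92  1.81 -1.17  1.51  0.98]
```

Contact at 4 N. I'll press on in small steps with a slight +x drift so the friction also holds the blank on the stop.

```bash
python3 -m jog '{"offset": [[0,-0.005,0.004],[0.003,-0.01,0.009],[0.003,-0.01,0.009]], "turn": [[0,0,0],[0,0,0],[0,0,0]], "jaw": [-1,-1,-1]}'
python3 -c "from nav import *;show()"
python3 -m jog '{"offset": [[0,-0.005,0.004],[0.003,-0.01,0.009],[0.003,-0.01,0.009]], "turn": [[0,0,0],[0,0,0],[0,0,0]], "jaw": [-1,-1,-1]}'
python3 -c "from nav import *;show()"
python3 -m jog '{"offset": [[0,-0.005,0.004],[0.003,-0.01,0.009],[0.003,-0.01,0.009]], "turn": [[0,0,0],[0,0,0],[0,0,0]], "jaw": [-1,-1,-1]}'
python3 -c "from nav import *;show()"
```

```text
time: 23.85
tcp_pos: [562.3, -177.6, 185.4]
eef_rot: [-2.441, 0.19, -0.075]
wrist_force: [-1.9, -8.2, 0.9]
grip_width: 0.0
t 23.9 tipD [  2.4 -54.8  45.6] zD [ 0.01  0.64 -0.77] xD [ 1.   -0.01  0.  ] F [-0.6 -8.4  0.9] q [-0.25  0.74  0.92  1.81 -1.17  1.51  0.98]
time: 24.15
tcp_pos: [562.8, -176.8, 185.6]
eef_rot: [-2.443, 0.191, -0.076]
wrist_force: [-4.0, -13.7, 2.2]
grip_width: 0.6
t 24.1 tipD [  3.  -54.2  45.6] zD [ 0.01  0.64 -0.77] xD [ 1.   -0.01  0.  ] F [ -2.  -14.1   2.2] q [-0.25  0.74  0.92  1.81 -1.17  1.51  0.98]
time: 24.45
tcp_pos: [563.2, -176.1, 185.8]
eef_rot: [-2.444, 0.193, -0.077]
wrist_force: [-6.4, -18.0, 4.3]
grip_width: 0.4
t 24.4 tipD [  3.5 -53.7  45.6] zD [ 0.01  0.64 -0.77] xD [ 1.   -0.01  0.01] F [ -3.7 -18.8   4.3] q [-0.26  0.74  0.92  1.81 -1.17  1.51  0.97]
```

```bash
python3 -m jog '{"offset": [[0.01,0,0],[0.02,-0.003,0.002],[0.025,-0.003,0.002],[0.025,-0.003,0.002]], "turn": [[0,0,0],[0,0,0],[0,0,0],[0,0,0]], "jaw": [-1,-1,-1,-1]}'
python3 -c "from nav import *;show();look('t14',r=(270,205,130,98))"
```

```text
time: 24.85
tcp_pos: [565.9, -175.7, 185.4]
eef_rot: [-2.443, 0.192, -0.072]
wrist_force: [-13.6, -15.8, 7.0]
grip_width: 0.5
t 24.9 tipD [  5.4 -52.7  45.4] zD [ 0.01  0.64 -0.77] xD [ 1.   -0.01  0.  ] F [-11.1 -17.7   7. ] q [-0.26  0.74  0.92  1.8  -1.17  1.51  0.97]
```

View pics/t14.png

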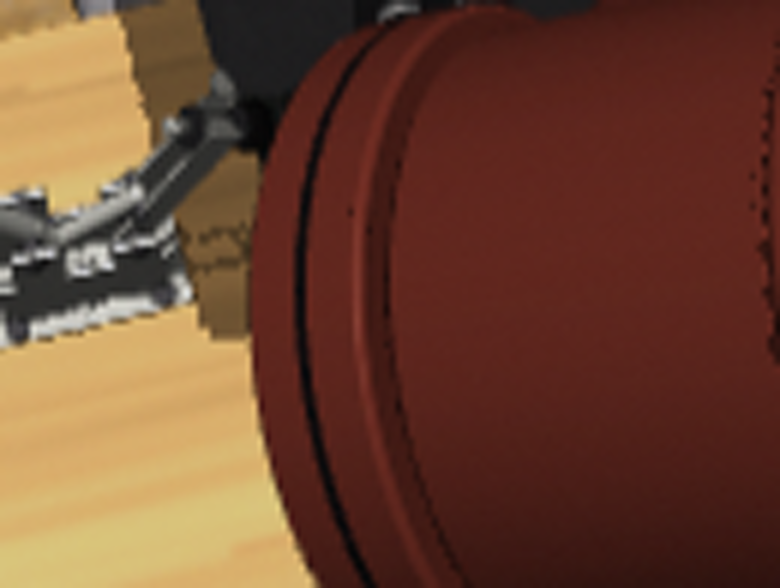

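```bash
python3 -m jog '{"offset": [[0,0.03,-0.026],[0,0.1,-0.086],[0,0.2,-0.17],[0,0.1,-0.3],[-0.1,0.0,-0.5],[-0.3,-0.05,-0.7],[-0.55,-0.1,-0.85],[-0.8,-0.13,-0.95],[-0.8,-0.13,-0.95]], "turn": [[0,0,0],[0,0,0],[0,0,0],[0,0,0],[0,0,0],[0,0,0],[0,0,0],[0,0,0],[0,0,0]], "jaw": [-1,-1,-1,-1,-1,-1,-1,-1,-1]}'
python3 -c "from nav import *;show();look('t15',r=(270,205,130,98));look('s15','scene',(230,190,200,150),4); go([-190,-150,300],lean(0))"
```

```text
time: 25.8
tcp_pos: [433.5, -231.3, 308.3]
eef_rot: [-2.436, 0.191, -0.079]
wrist_force: [1.3, -0.4, -0.9]
grip_width: 0.6
t 25.8 tipD [-116.5 -126.1  169.1] zD [ 0.01  0.64 -0.77] xD [ 1.   -0.01  0.01] F [ 1.3 -0.2 -0.9] q [-0.3   0.44  1.14  1.93 -0.89  1.63  0.97]
TCPw [ 377. -129.  482.] offset [-0.494 -1.214 -0.507] turn [-0.222 -0.003 -0.002] dist 211 ang 40
```

View pics/t15.png

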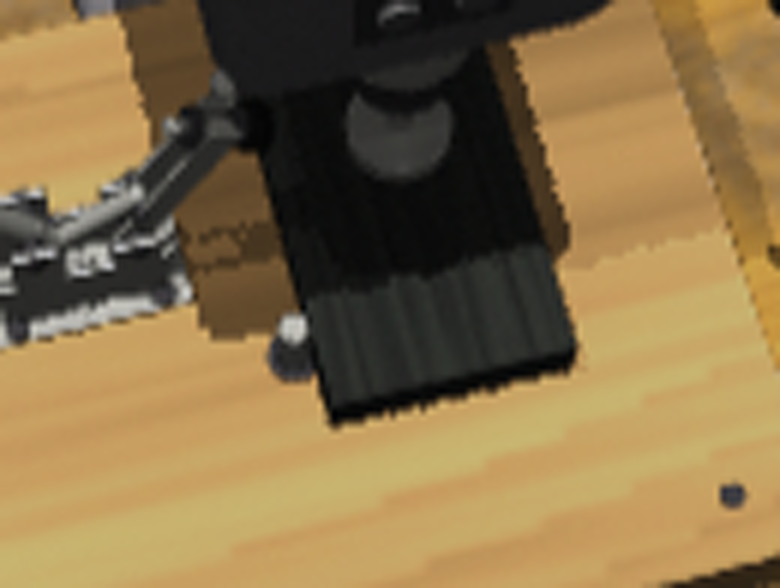

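View pics/s15.png

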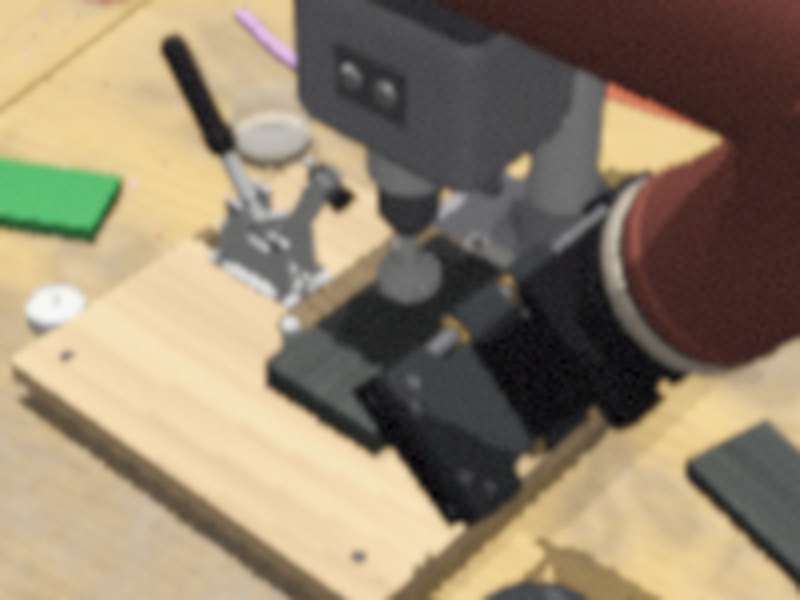

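```bash
python3 - <<'E'
from nav import *
r=(270,205)
D2([(333,405),(577,352),(262,150),(550,255),(500,75)],58,'top',r,6)
print(np.round((proj('top',od+np.array([[-80,45,58],[-80,-45,58],[20,45,58],[20,-45,58],[-50,51,64]])@Rd.T)-r)*6))
D2([(270,365),(372,437)],58,'scene',(230,190),4)
E
```

```text
[[-78.3  45.   58. ]
 [-81.3 -42.7  58. ]
 [ 22.7  44.6  58. ]
 [-43.5 -44.1  58. ]
 [ 29.4 -46.8  58. ]]
[[332. 407.]
 [580. 345.]
 [260. 154.]
 [500.  96.]
 [293. 327.]]
[[-78.3  39.5  58. ]
 [-83.  -44.4  58. ]]
```

The blank's left edge agrees with the expected line to sub-pixel, at (333,405) and (262,150) against (332,407) and (260,154). The near-right corner is about 1 raw pixel off. I'll check the angle more precisely with line fits against the plywood's own edges.

```bash
python3 - <<'E'
from nav import *
p_,d=capture('top'); cv2.imwrite('pics/top15.png',p_)
g=cv2.GaussianBlur(cv2.cvtColor(p_,cv2.COLOR_BGR2GRAY).astype(np.float32),(0,0),0.7)
def edge(a,b,z,n=25,w=4,sign=0):
    # a,b in D on plane z ; sample normals for the max gradient
    uv=proj('top',od+np.array([[*a,z],[*b,z]])@Rd.T); A,B=uv; t=(B-A)/np.linalg.norm(B-A); nn=np.array([-t[1],t[0]])
    pts=[]
    for s in np.linspace(0.05,0.95,n):
        c=A+(B-A)*s; k=np.arange(-w,w+.01,.1); q=c+k[:,None]*nn
        v=cv2.remap(g,q[:,0].astype(np.float32)[None],q[:,1].astype(np.float32)[None],cv2.INTER_LINEAR)[0]
        gr=np.gradient(v); i=np.argmax(abs(gr)); pts.append(q[i])
    W=(ray_plane('top',pts,z)-od)@Rd
    vx,vy,x0,y0=cv2.fitLine(W[:,:2].astype(np.float32),cv2.DIST_HUBER,0,.01,.01).ravel()
    a=np.degrees(np.arctan2(vy,vx)); r=np.abs((W[:,0]-x0)*vy-(W[:,1]-y0)*vx)
    print(np.round(a,2),'at',np.round([x0,y0],1),'med res',round(float(np.median(r)),2))
print('table front');edge((-165,-100),(-165,170),36)
print('table right');edge((-100,-115),(60,-115),36)
print('table left');edge((-150,180),(90,180),36)
print('blank near bottom');edge((-80,-42),(-80,42),36)
print('blank near top');edge((-80,-42),(-80,42),58,w=2)
print('blank right top');edge((-75,-45),(15,-45),58)
print('blank left bottom');edge((-78,45),(-60,45),36)
print('blank left');edge((-35,45),(15,45),58)
E
```

```text
table front
89.63 at [-163.8   35.9] med res 0.57
table right
-0.35 at [  -8.  -113.5] med res 0.28
table left
-0.21 at [-54.2 179.4] med res 0.31
blank near bottom
89.68 at [-79.4   0.7] med res 0.61
blank near top
89.82 at [-84.3  10.4] med res 0.19
blank right top
-8.27 at [-31.  -50.2] med res 1.34
blank left bottom
5.53 at [-68.3  46.3] med res 0.48
blank left
-1.84 at [-6.9 47.1] med res 0.38
```

The near bottom edge fits at 89.68° against the table front's 89.63°, and at x=-79.4 (with the table front reading -163.8 instead of -165). So the blank is square and home within about 1 mm. Next is the handle: I'll check its pose and travel round the front of the head.

```bash
python3 - <<'E'
from nav import *
for n in('top','scene'):
  for ang in (1.4,1.3,):
    P=[[0,133+r*np.cos(ang),86+r*np.sin(ang)] for r in (0,33,115)]
    print(n,ang,np.round(proj(n,od+np.array(P)@Rd.T),1).tolist())
go([-150,-140,300],lean(0))
E
python3 -m jog '{"offset": [[-0.05,-0.2,-0.12],[-0.1,-0.4,-0.25],[-0.13,-0.6,-0.35],[-0.16,-0.8,-0.45],[-0.2,-1,-0.5],[-0.22,-1,-0.5]], "turn": [[-0.04,0,0],[-0.08,0,0],[-0.12,0,0],[-0.16,-0.002,-0.001],[-0.2,-0.003,-0.002],[-0.222,-0.003,-0.002]], "jaw": [-1,-1,-1,-1,-1,-1]}'
python3 -c "
from nav import *
show(); go([-130,0,330],lean(0))"
```

```text
top 1.4 [[274.5, 243.5], [270.4, 237.9], [259.0, 222.4]]
top 1.3 [[274.5, 243.5], [268.9, 238.4], [253.3, 224.3]]
scene 1.4 [[291.3, 239.6], [289.0, 228.5], [282.9, 199.3]]
scene 1.3 [[291.3, 239.6], [288.1, 228.2], [279.6, 198.5]]
TCPw [ 418. -125.  482.] offset [-0.232 -1.265 -0.466] turn [-0.222 -0.002 -0.001] dist 205 ang 40
time: 26.55
tcp_pos: [414.6, -157.0, 462.3]
eef_rot: [-2.996, 0.208, 0.016]
wrist_force: [0.9, 0.2, -1.6]
grip_width: 0.1
t 26.6 tipD [-152.3 -147.7  282.1] zD [-0.02  0.14 -0.99] xD [ 1.    0.01 -0.02] F [ 0.8  0.4 -1.6] q [-0.77 -0.27  0.92  1.86  0.08  1.47 -0.01]
TCPw [458.  11. 512.] offset [ 0.128 -1.184 -0.173] turn [-0.044  0.007  0.003] dist 181 ang 8
```

```bash
python3 - <<'E'
from nav import *
for a in np.arange(1.4,0.5,-.1):
    P=np.array([[0,133+r*np.cos(a),86+r*np.sin(a)] for r in (33,115)])
    print(round(a,1),[np.round(proj(n,od+P@Rd.T),1).tolist() for n in('top','scene')])
E
python3 -m jog '{"offset": [[0.03,-0.25,-0.04],[0.06,-0.5,-0.08],[0.09,-0.75,-0.12],[0.12,-0.98,-0.15],[0.12,-0.98,-0.15]], "turn": [[-0.02,0.003,0],[-0.044,0.007,0.003],[-0.044,0.007,0.003],[-0.044,0.007,0.003],[-0.044,0.007,0.003]], "jaw": [-1,-1,-1,-1,-1]}'
python3 -c "
from nav import *
show();look('t16','top',(220,190,100,75),8);look('s16','scene',(240,170,100,75),8); go([-110,100,330],lean(0))"
```

```text
1.4 [[[270.4, 237.9], [259.0, 222.4]], [[289.0, 228.5], [282.9, 199.3]]]
1.3 [[[268.9, 238.4], [253.3, 224.3]], [[288.1, 228.2], [279.6, 198.5]]]
1.2 [[[267.4, 239.0], [247.9, 226.5]], [[287.2, 228.0], [276.6, 198.1]]]
1.1 [[[266.0, 239.6], [242.8, 228.8]], [[286.4, 228.0], [273.7, 198.2]]]
1.0 [[[264.7, 240.3], [238.0, 231.3]], [[285.6, 228.0], [271.1, 198.6]]]
0.9 [[[263.6, 241.0], [233.8, 233.9]], [[284.9, 228.2], [268.7, 199.5]]]
0.8 [[[262.5, 241.7], [230.0, 236.6]], [[284.2, 228.5], [266.5, 200.8]]]
0.7 [[[261.5, 242.4], [226.7, 239.3]], [[283.7, 228.9], [264.7, 202.5]]]
0.6 [[[260.7, 243.1], [224.1, 242.0]], [[283.2, 229.5], [263.1, 204.5]]]
time: 27.05
tcp_pos: [454.2, -13.8, 503.0]
eef_rot: [-3.133, 0.222, 0.005]
wrist_force: [0.1, -1.0, -0.2]
grip_width: 0.3
t 27.1 tipD [-130.9  -25.   321. ] zD [-0.  0. -1.] xD [ 1.    0.01 -0.  ] F [ 0.2 -1.  -0.2] q [-0.82 -0.18  0.66  1.78  0.11  1.51 -0.32]
TCPw [493. 107. 512.] offset [ 0.136 -0.866 -0.066] turn [0.    0.001 0.   ] dist 132 ang 0
```

View pics/t16.png

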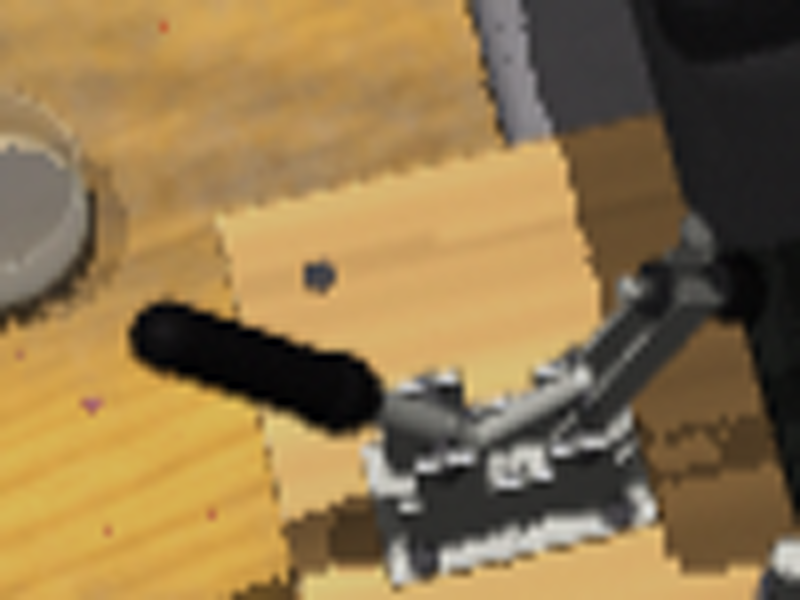

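View pics/s16.png

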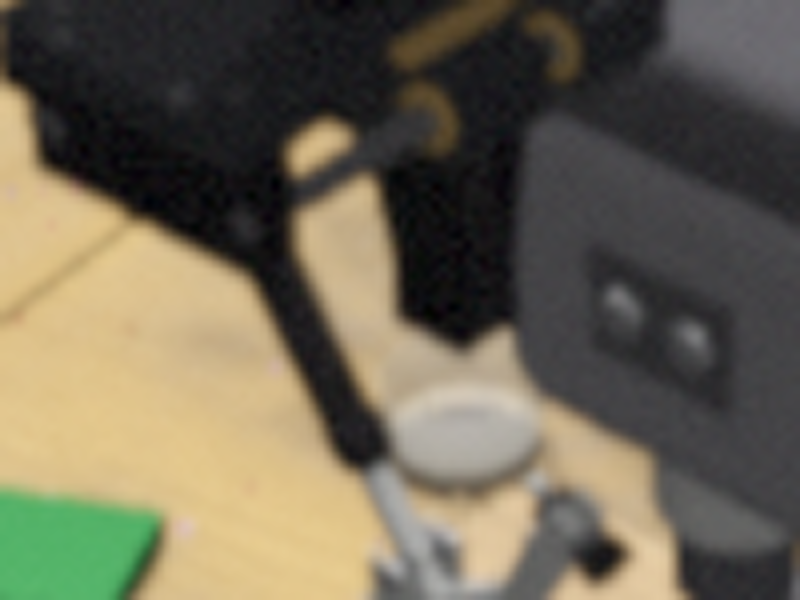

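The handle is partly folded already: the grip runs from (370,395) to its tip at (150,335) in the top crop, which is 1.0 rad above level. I'll approach it from its inner (-y) side near the end.

```bash
python3 -m jog '{"offset": [[0.03,-0.22,-0.02],[0.06,-0.45,-0.04],[0.1,-0.67,-0.06],[0.14,-0.87,-0.06],[0.14,-0.87,-0.06]], "turn": [[0,0,0],[0,0,0],[0,0,0],[0,0,0],[0,0,0]], "jaw": [-1,-1,-1,-1,-1]}'
python3 -c "
from nav import *
show(); go([0,145,280],lean(0))"
```

```text
time: 27.65
tcp_pos: [493.6, 109.9, 510.5]
eef_rot: [-3.133, 0.228, 0.008]
wrist_force: [-0.9, -0.0, -0.9]
grip_width: 0.4
t 27.6 tipD [-110.4  103.   328.5] zD [-0.  0. -1.] xD [ 1.  0. -0.] F [-0.9 -0.1 -0.9] q [-0.9  -0.02  0.59  1.66  0.01  1.51 -0.46]
TCPw [608. 135. 462.] offset [ 0.732 -0.278  0.32 ] turn [-0.     0.002  0.001] dist 127 ang 0
```

```bash
python3 -m jog '{"offset": [[0.18,-0.07,0.05],[0.37,-0.14,0.1],[0.55,-0.21,0.2],[0.73,-0.28,0.32],[0.73,-0.28,0.32]], "turn": [[0,0,0],[0,0.002,0],[0,0.002,0.001],[0,0.002,0.001],[0,0.002,0.001]], "jaw": [-1,-1,-1,-1,-1]}'
python3 -c "
from nav import *
show(); go([0,145,200],lean(0)); go([0,148,173],lean(0))"
```

```text
time: 28.15
tcp_pos: [609.2, 131.3, 458.9]
eef_rot: [3.129, -0.241, -0.002]
wrist_force: [-1.7, 0.4, -0.9]
grip_width: 0.4
t 28.1 tipD [  1.4 140.6 276.9] zD [-0. -0. -1.] xD [ 1.   -0.01 -0.  ] F [-1.7  0.2 -0.9] q [-0.8   0.29  0.66  1.48 -0.18  1.44 -0.29]
TCPw [608. 135. 382.] offset [-0.01  -0.027  0.513] turn [ 0.001  0.    -0.002] dist 77 ang 0
TCPw [609. 138. 355.] offset [-0.01  -0.047  0.693] turn [ 0.001  0.    -0.002] dist 104 ang 0
```

```bash
python3 -m jog '{"offset": [[-0.01,0,0.25],[-0.01,-0.01,0.5],[-0.01,-0.03,0.65],[-0.01,-0.04,0.69],[-0.01,-0.04,0.69]], "turn": [[0,0,0],[0,0,0],[0,0,0],[0,0,0],[0,0,0]], "jaw": [-1,-1,-1,-1,-1]}'
python3 -c "
from nav import *
show(); look('t17','top',(200,160,160,120),5);look('s17','scene',(200,120,200,150),4)
for q in ((168,172),(184.6,162),(198.5,148),(209,132),(217,114),(220,95),(220,91)): go([0,*q],lean(0))"
```

```text
time: 28.65
tcp_pos: [606.9, 137.1, 359.8]
eef_rot: [-3.131, 0.24, -0.003]
wrist_force: [-0.2, 0.2, 0.6]
grip_width: 0.4
t 28.6 tipD [ -1.1 146.8 177.8] zD [ 0.  0. -1.] xD [ 1.   -0.01  0.  ] F [-0.2  0.2  0.6] q [-0.8   0.34  0.63  1.62 -0.21  1.24 -0.28]
TCPw [612. 158. 354.] offset [ 0.005 -0.142  0.05 ] turn [-0.001 -0.001 -0.002] dist 23 ang 0
TCPw [614. 174. 344.] offset [ 0.004 -0.253  0.117] turn [-0.001 -0.001 -0.002] dist 42 ang 0
TCPw [616. 188. 330.] offset [ 0.003 -0.345  0.211] turn [-0.001 -0.001 -0.002] dist 61 ang 0
TCPw [618. 199. 314.] offset [ 0.002 -0.415  0.318] turn [-0.001 -0.001 -0.002] dist 78 ang 0
TCPw [619. 207. 296.] offset [ 0.001 -0.468  0.438] turn [-0.001 -0.001 -0.002] dist 96 ang 0
TCPw [619. 210. 277.] offset [ 0.    -0.488  0.565] turn [-0.001 -0.001 -0.002] dist 112 ang 0
TCPw [619. 210. 273.] offset [ 0.    -0.488  0.591] turn [-0.001 -0.001 -0.002] dist 115 ang 0
```

View pics/t17.png

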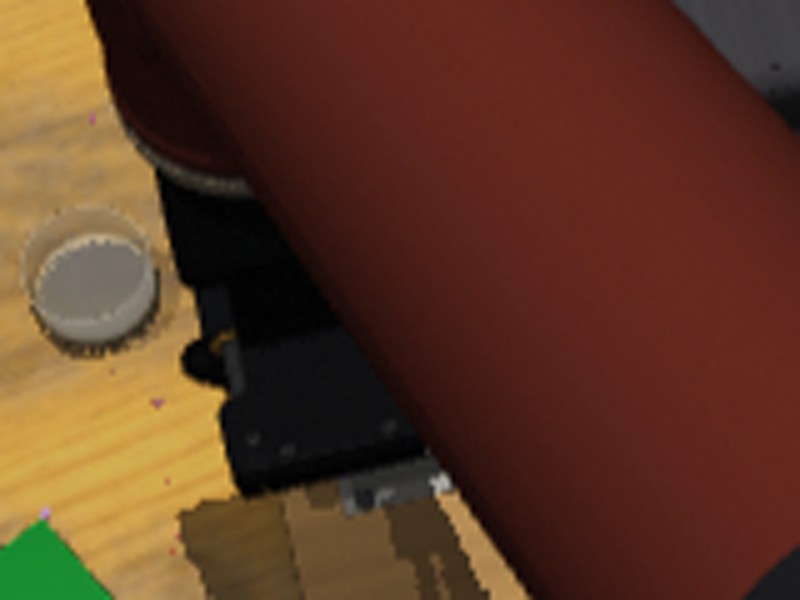

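View pics/s17.png

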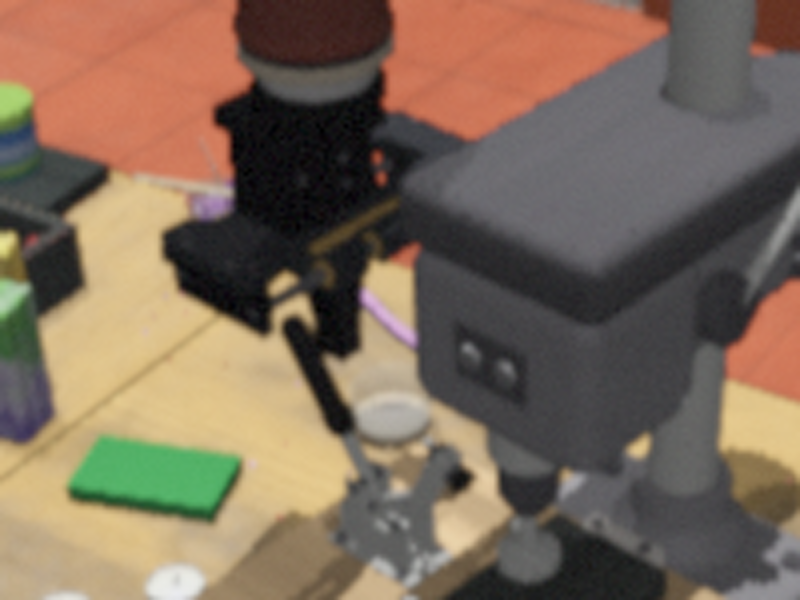

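The fingers hang behind the inner side of the handle, at (340,340) in the scene crop. Before folding, I'll check that the forearm clears the head.

```bash
python3 - <<'E'
from nav import *
n='top'
p_,d=capture(n); c=camera_params(n)
v,u=np.nonzero(d>0); z=d[v,u]; X=np.c_[(u-c['cx'])/c['fx']*z,(v-c['cy'])/c['fy']*z,z]
W=(X-c['view'][:3,3])@c['view'][:3,:3]; Dp=(W-od)@Rd
m=(Dp[:,0]>-30)&(Dp[:,0]<200)&(abs(Dp[:,1])<69)&(Dp[:,2]>360)
print(m.sum()); 
if m.sum(): print(np.percentile(Dp[m,2],[0,5,50,95]))
m=(Dp[:,2]>450)&(Dp[:,1]<69)&(Dp[:,0]>-200)
for x0 in range(-200,50,40):
    k=m&(Dp[:,0]>=x0)&(Dp[:,0]<x0+40)
    if k.sum()>5: print(x0,np.round(np.percentile(Dp[k,2],[1,50,99])),np.round(np.percentile(Dp[k,1],[1,99])))
E
```

```text
1082
[360.10059875 365.2165105  410.28446431 419.42037962]
-200 [636. 651. 662.] [51. 69.]
-160 [615. 632. 641.] [59. 69.]
```

The arm stays off the head. Folding the handle along its arc.

```bash
python3 -m jog '{"offset": [[0.005,-0.07,0.03],[0.005,-0.142,0.05],[0.005,-0.18,0.07],[0.005,-0.215,0.09],[0.004,-0.253,0.117],[0.004,-0.3,0.16],[0.003,-0.345,0.211],[0.003,-0.345,0.211]], "turn": [[0,0,0],[0,0,0],[0,0,0],[0,0,0],[0,0,0],[0,0,0],[0,0,0],[0,0,0]], "jaw": [-1,-1,-1,-1,-1,-1,-1,-1]}'
python3 -c "
from nav import *
show(); look('s18','scene',(200,120,200,150),4)
for q in ((198.5,148),(209,132),(217,114),(220,95),(220,91)): go([0,*q],lean(0))"
```

```text
time: 29.6
tcp_pos: [615.0, 190.4, 326.3]
eef_rot: [-3.132, 0.237, -0.001]
wrist_force: [0.6, 0.5, -0.3]
grip_width: 0.2
t 29.6 tipD [ -1.2 200.6 144.3] zD [ 0.  0. -1.] xD [ 1. -0.  0.] F [ 0.5  0.6 -0.3] q [-0.83  0.41  0.6   1.6  -0.25  1.2  -0.33]
TCPw [616. 188. 330.] offset [ 0.006  0.008 -0.019] turn [-0.    -0.    -0.001] dist 3 ang 0
TCPw [618. 199. 314.] offset [ 0.006 -0.062  0.087] turn [-0.    -0.    -0.001] dist 16 ang 0
TCPw [619. 207. 296.] offset [ 0.006 -0.115  0.207] turn [-0.    -0.    -0.001] dist 36 ang 0
TCPw [619. 210. 277.] offset [ 0.005 -0.135  0.334] turn [-0.    -0.    -0.001] dist 54 ang 0
TCPw [619. 210. 273.] offset [ 0.005 -0.135  0.361] turn [-0.    -0.    -0.001] dist 58 ang 0
```

View pics/s18.png

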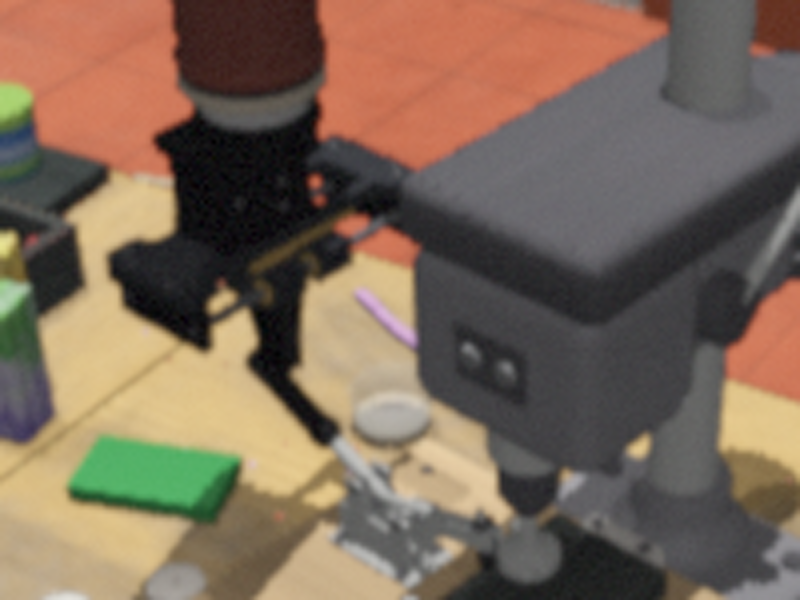

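The handle is following: it is about halfway, with the fingers on its end at (280,355). Completing the arc.

```bash
python3 -m jog '{"offset": [[0.005,-0.03,0.03],[0.005,-0.062,0.087],[0.005,-0.09,0.145],[0.005,-0.115,0.207],[0.005,-0.125,0.26],[0.005,-0.135,0.3],[0.005,-0.135,0.32],[0.005,-0.135,0.33],[0.005,-0.135,0.33]], "turn": [[0,0,0],[0,0,0],[0,0,0],[0,0,0],[0,0,0],[0,0,0],[0,0,0],[0,0,0],[0,0,0]], "jaw": [-1,-1,-1,-1,-1,-1,-1,-1,-1]}'
python3 -c "
from nav import *
show(); look('s19','scene',(200,120,200,150),4)"
```

```text
time: 30.55
tcp_pos: [619.5, 208.6, 278.6]
eef_rot: [-3.131, 0.24, -0.004]
wrist_force: [-0.4, 0.3, 0.4]
grip_width: 0.3
t 30.6 tipD [  0.9 219.4  96.6] zD [ 0.  0. -1.] xD [ 1.   -0.01  0.  ] F [-0.5  0.3  0.4] q [-0.83  0.48  0.58  1.63 -0.28  1.12 -0.33]
```

View pics/s19.png

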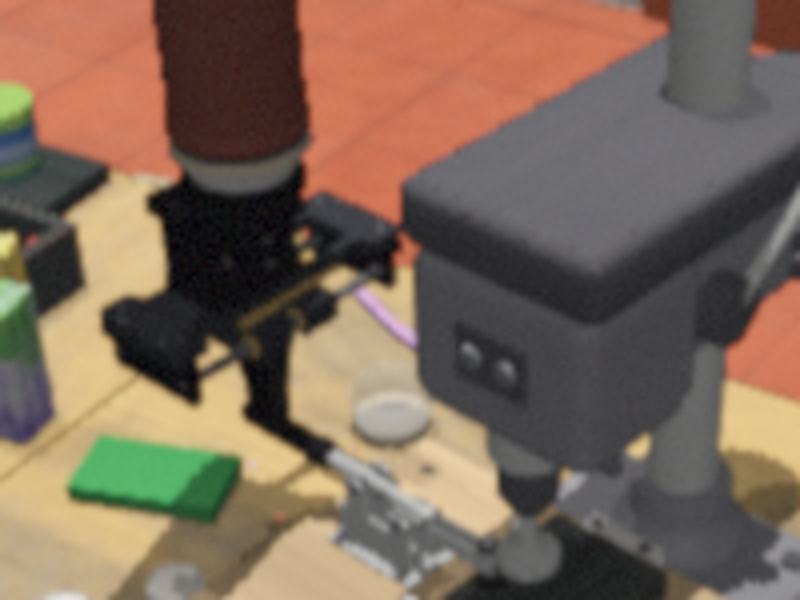

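```bash
python3 -m jog '{"offset": [[0,0,0.007],[0,0,0.013],[0,0,0.02],[0,0,0.02]], "turn": [[0,0,0],[0,0,0],[0,0,0],[0,0,0]], "jaw": [-1,-1,-1,-1]}'
python3 -m jog '{"offset": [[0,0,0.007],[0,0,0.013],[0,0,0.013]], "turn": [[0,0,0],[0,0,0],[0,0,0]], "jaw": [-1,-1,-1]}'
python3 -c "
from nav import *
show()"
```

```text
time: 31.0
tcp_pos: [619.8, 208.6, 277.6]
eef_rot: [-3.13, 0.24, -0.005]
wrist_force: [-5.8, -1.1, 14.4]
grip_width: 0.7
time: 31.3
tcp_pos: [619.9, 208.4, 277.2]
eef_rot: [-3.129, 0.24, -0.006]
wrist_force: [-10.7, -3.9, 27.3]
grip_width: 0.4
t 31.3 tipD [  1.5 219.7  95.2] zD [ 0.  0. -1.] xD [ 1.   -0.01  0.  ] F [-10.1  -5.4  27.3] q [-0.83  0.48  0.58  1.63 -0.29  1.12 -0.33]
```

The tip sits at z 95.2, which is the top of the level grip, with 27 N on its stop. Lifting off and checking.

```bash
python3 -m jog '{"offset": [[0,0,-0.05],[0,0,-0.2],[0,0,-0.45],[0,0,-0.7],[-0.1,0,-0.95],[-0.35,0,-0.95],[-0.6,-0.1,-0.95],[-0.9,-0.2,-0.95],[-0.9,-0.2,-0.95]], "turn": [[0,0,0],[0,0,0],[0,0,0],[0,0,0],[0,0,0],[0,0,0],[0,0,0],[0,0,0],[0,0,0]], "jaw": [-1,-1,-1,-1,-1,-1,-1,-1,-1]}'
python3 -c "
from nav import *
show(); look('t20','top',(210,190,210,150),3.8);look('s20','scene',(210,170,200,150),4)"
```

```text
time: 32.2
tcp_pos: [485.7, 262.7, 415.9]
eef_rot: [-3.129, 0.227, 0.0]
wrist_force: [0.1, -0.8, 0.1]
grip_width: 0.9
t 32.2 tipD [-139.9  253.6  233.9] zD [-0.  0. -1.] xD [ 1.  0. -0.] F [ 0.3 -0.8  0.1] q [-1.09  0.13  0.57  1.72 -0.08  1.32 -0.65]
```

View pics/t20.png

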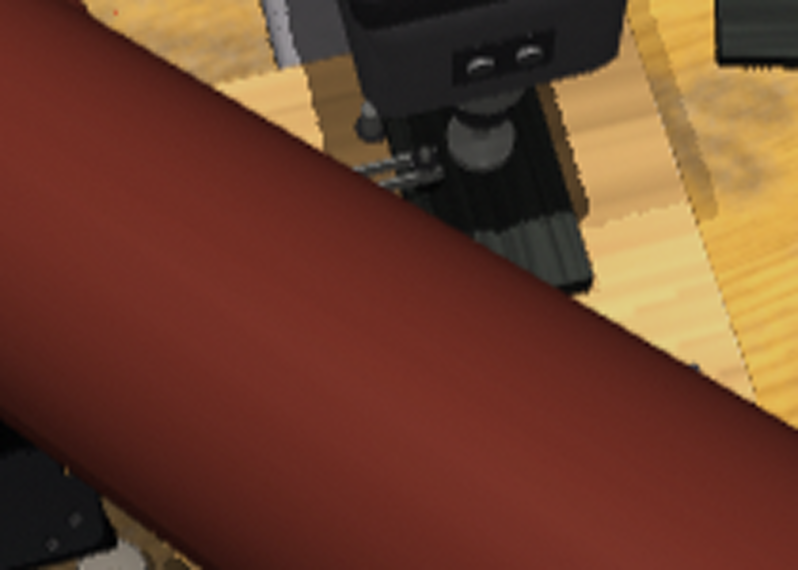

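View pics/s20.png

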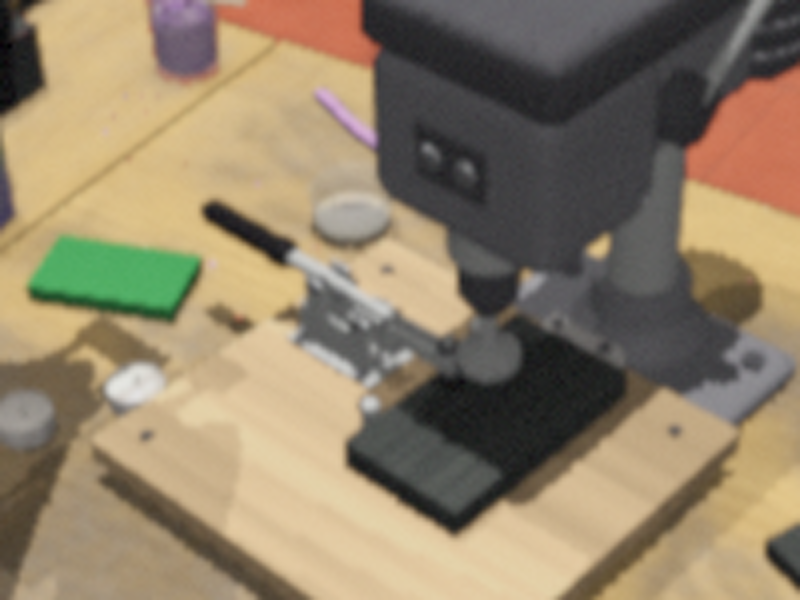

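The handle lies level at (245,230) and the foot is on the blank. I'll move the arm out of the top view for a last precise check.

```bash
python3 -m jog '{"offset": [[0,-0.3,-0.1],[-0.2,-0.6,-0.2],[-0.4,-0.9,-0.2],[-0.6,-1,-0.2],[-0.6,-1,-0.2]], "turn": [[0,0,0.03],[0,0,0.06],[0,0,0.09],[0,0,0.12],[0,0,0.12]], "jaw": [-1,-1,-1,-1,-1]}'
python3 -c "
from nav import *
show(); look('t21','top',(210,180,210,157),3.8);look('t21b','top',(290,205,80,80),7)"
```

```text
time: 32.8
tcp_pos: [420.3, 425.8, 445.1]
eef_rot: [-3.032, 0.816, -0.001]
wrist_force: [0.4, -0.9, -0.1]
grip_width: 0.5
t 32.8 tipD [-228.4  405.   263.1] zD [ 0.  0. -1.] xD [ 0.93 -0.37  0.  ] F [ 0.6 -0.8 -0.1] q [-1.3   0.22  0.52  1.56 -0.11  1.39 -1.3 ]
```

View pics/t21.png

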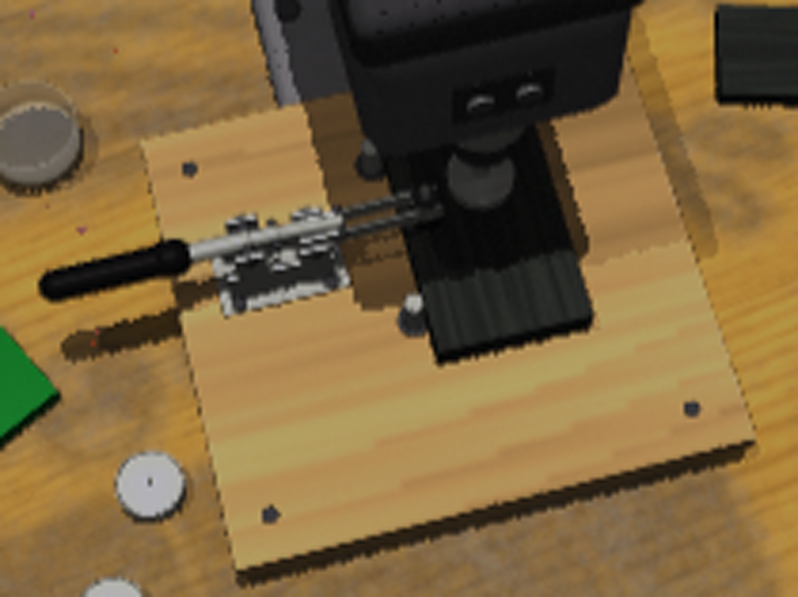

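View pics/t21b.png

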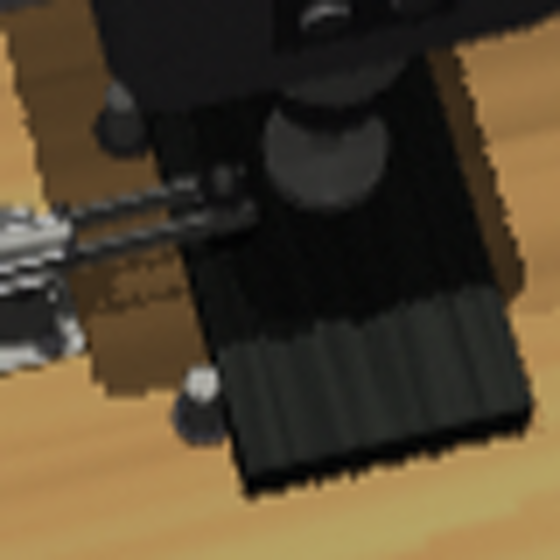

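The top crop shows the handle level, with the foot at (235,210) on the blank. The far dowel at (122,130) might show a hairline gap, so I'll overlay the seated geometry on a brightened enlargement.

```bash
python3 - <<'E'
from nav import *
for n,r,k in (('top',(290,205,80,80),7),('scene',(285,235,95,72),8)):
    p_,d=capture(n); x,y,w,h=r
    c=cv2.resize(p_[y:y+h,x:x+w],None,fx=k,fy=k,interpolation=cv2.INTER_NEAREST).astype(float)
    c=(255*(c/255)**0.45).astype(np.uint8)
    def dr(P,col,closed=True):
        uv=(proj(n,od+np.array(P,float)@Rd.T)-[x,y]+.5)*k
        cv2.polylines(c,[np.round(uv).astype(int)],closed,col,1)
    B=[[-80,45],[-80,-45],[80,-45],[80,45]]
    dr([[*b,58] for b in B],(0,255,255)); dr([[*b,36] for b in B],(0,180,0))
    t=np.linspace(0,2*np.pi,24)
    for dx in(-50,50):
        for z,col in((64,(255,0,255)),(36,(255,100,0))): dr(np.c_[dx+6*np.cos(t),51+6*np.sin(t),0*t+z],col)
    cv2.imwrite(f'pics/ov_{n}.png',c)
E
```

```text
(no output)
```

View pics/ov_top.png

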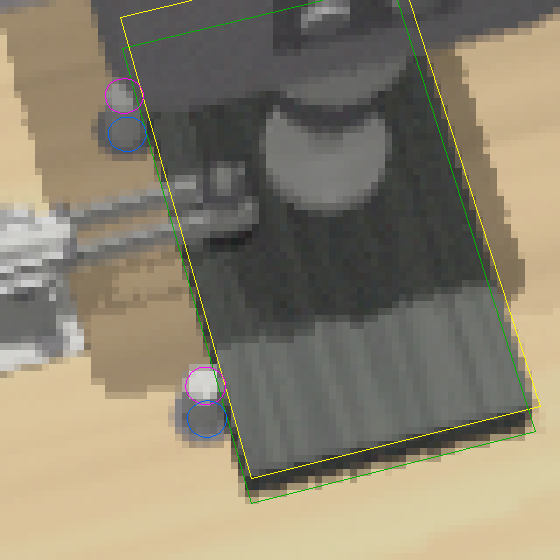

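View pics/ov_scene.png

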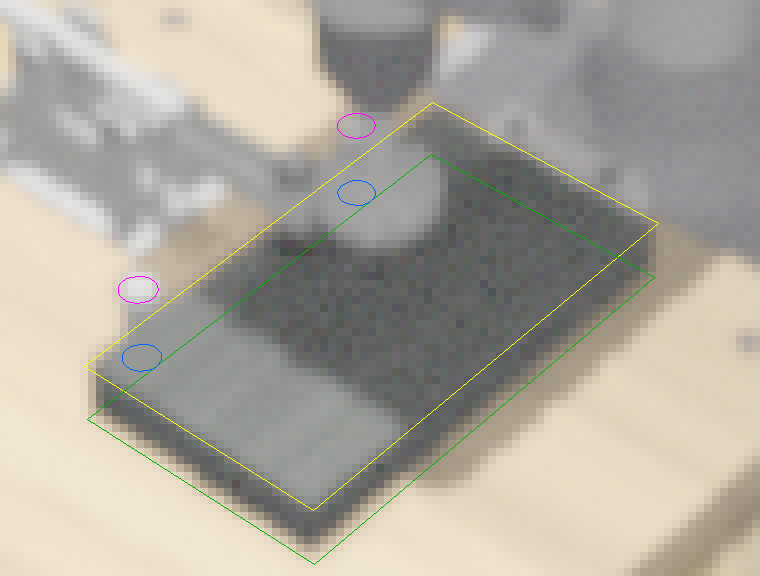

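The overlays agree within about 1 px, and the blank's edges look slightly rounded. To settle the angle, I'll fit the blank's silhouette by colour (grey against brown wood) and the table's edges in the same averaged top picture.

```bash
cat > sil.py <<'E'
from nav import *
from scipy.optimize import least_squares
ims=[capture('top')[0].astype(np.float32) for _ in range(4)]
im=np.mean(ims,0); s=cv2.GaussianBlur(im,(0,0),0.6)
sat=(s[...,2]-s[...,0])/(s.sum(2)+15)
C=camera_params('top'); V=C['view']
def prj(P):
    q=P@V[:3,:3].T+V[:3,3]; return np.c_[C['fx']*q[:,0]/q[:,2]+C['cx'],C['fy']*q[:,1]/q[:,2]+C['cy']]
def W(P,p): 
    c,s_=np.cos(p[2]),np.sin(p[2]); return np.c_[p[0]+c*P[:,0]-s_*P[:,1],p[1]+s_*P[:,0]+c*P[:,1],P[:,2]]
def samp(img,q): return cv2.remap(img.astype(np.float32),q[:,0].astype(np.float32)[None],q[:,1].astype(np.float32)[None],cv2.INTER_LINEAR)[0]
def cross(img,a,b,n,w):
    A,B=prj(W(np.array([a,b],float),p0)); t=(B-A)/np.linalg.norm(B-A); nn=np.array([-t[1],t[0]]); out=[]
    for f in np.linspace(0,1,n):
        q=A+(B-A)*f+np.arange(-w,w+.01,.1)[:,None]*nn; g=abs(np.gradient(samp(img,q))); i=np.argmax(g)
        if 3<i<len(g)-4: out.append(q[i])
    return np.array(out)
p0=np.array([od[0],od[1],p[2]])
gray=s.mean(2)
tab=[(cross(gray,(-165,-100,36),(-165,170,36),40,4),'f'),(cross(gray,(-130,-115,36),(60,-115,36),30,4),'r'),(cross(gray,(-150,180,36),(-20,180,36),20,4),'l')]
def ray(uv,z): return ray_plane('top',uv,z)
def rt(v):
    r=[]
    c,s_=np.cos(v[2]),np.sin(v[2])
    for pts,k in tab:
        w=ray(pts,36); x=(w[:,0]-v[0])*c+(w[:,1]-v[1])*s_; y=-(w[:,0]-v[0])*s_+(w[:,1]-v[1])*c
        r.append({'f':x+165,'r':y+115,'l':y-180}[k])
    return np.concatenate(r)
ft=least_squares(rt,p0,loss='soft_l1'); pt=ft.x
print('table frame vs fit',np.round(pt-p0,4),'rms',np.sqrt(np.mean(rt(pt)**2)))
p0=pt
L=np.vstack([cross(sat,(-76,45,50),(-58,45,50),10,4),cross(sat,(-36,45,54),(-14,45,54),10,4),cross(sat,(16,45,57),(34,45,57),8,4)])
R=cross(sat,(-74,-45,57),(10,-45,57),30,4)
N=cross(sat,(-80,-40,38),(-80,40,38),30,4)
def hull(v,c):
    P=[]
    for sx in(-1,1):
        for sy in(-1,1):
            for z,i in((36,c),(36+c,0),(58-c,0),(58,c)): P.append([sx*(80-i),sy*(45-i),z])
    P=np.array(P,float); cs,sn=np.cos(v[2]),np.sin(v[2]); P[:,:2]=np.c_[v[0]+cs*P[:,0]-sn*P[:,1],v[1]+sn*P[:,0]+cs*P[:,1]]
    return cv2.convexHull(prj(W(P,p0)).astype(np.float32))
def rb(v): 
    h=hull(v,abs(v[3])); return np.array([cv2.pointPolygonTest(h,(float(a),float(b)),True) for a,b in np.vstack([L,R,N])])
best=least_squares(rb,[0,0,0,2.],loss='soft_l1',f_scale=.4,diff_step=1e-3,x_scale=[1,1,.01,1])
print('blank in drill frame x,y(mm)',np.round(best.x[:2],2),'deg',np.degrees(best.x[2]).round(2),'edge',best.x[3].round(2),'rms px',np.sqrt(np.mean(best.fun**2)).round(2))
for nm,q in(('L',len(L)),('R',len(R)),('N',len(N))): print(nm,q)
print(np.round(rb(best.x),1))
E
python3 sil.py
```

```text
table frame vs fit [ 1.3273  0.5912 -0.0026] rms 1.0348152988763557
blank in drill frame x,y(mm) [0. 0.] deg 0.0 edge 8.15 rms px 0.55
L 28
R 30
N 30
[ 0.2  1.1  0.4  0.4  0.1  0.3 -0.5 -0.2  0.   1.8  0.9  1.1  0.1  0.2
  0.4  0.6  0.7  0.9  1.1  1.3  0.   0.3  0.6  0.5  0.8  1.3  0.4  0.3
  0.5  0.1 -0.1 -0.4 -0.8 -0.2  0.2  0.1 -0.2 -0.6 -0.8 -0.5 -0.9 -0.2
 -0.3 -0.5 -0.4  0.   0.4  0.  -0.2 -0.3 -0.7 -0.4  0.3  0.  -0.3 -0.6
 -0.9 -0.3 -0.2 -0.4  0.6 -0.4 -0.4  0.4  0.4 -0.6  0.2 -0.7  0.1  0.2
 -0.  -0.  -0.1 -0.1  0.8 -0.1 -0.2  0.6 -0.3  0.5  0.5 -0.4  0.4  0.3
  0.1  0.2  0.2  0.2]
```

```bash
python3 - <<'E'
s=open('sil.py').read()
i=s.index("best=least"); s=s[:i]+"""
from scipy.optimize import minimize
def cost(u): r=rb([u[0],u[1],u[2]/50,u[3]]); return np.sum(np.sqrt(1+(r/.4)**2)-1)
for st in ([0,0,0,2],[-2,-2,-1,1],[2,1,1,3]):
    m=minimize(cost,st,method='Nelder-Mead',options=dict(initial_simplex=np.array([st]+[np.array(st)+2*np.eye(4)[k] for k in range(4)]),maxiter=2000))
    r=rb([m.x[0],m.x[1],m.x[2]/50,m.x[3]]); print('x,y',np.round(m.x[:2],2),'deg',round(np.degrees(m.x[2]/50),2),'chamfer',round(abs(m.x[3]),2),'rms px',round(float(np.sqrt(np.mean(r**2))),2), round(m.fun,2))
"""
open('sil.py','w').write(s)
E
python3 sil.py
```

```text
table frame vs fit [ 1.3273  0.5912 -0.0026] rms 1.0348152988763557
x,y [-0.38 -0.91] deg -0.39 chamfer 9.29 rms px 0.5 33.53
x,y [-0.38 -0.91] deg -0.39 chamfer 9.29 rms px 0.5 33.53
x,y [-0.38 -0.91] deg -0.39 chamfer 9.29 rms px 0.5 33.53
```

```bash
sed "s#^ims=.*#ims=[cv2.imread('pics/top15.png').astype(np.float32)]#" sil.py > sil15.py; python3 sil15.py; python3 - <<'E'
from nav import *
p_,d=capture('top'); cv2.imwrite('pics/top22.png',p_)
a=cv2.imread('pics/top15.png').astype(np.float32); b=p_.astype(np.float32)
# near end region shift
for r in ((325,255,50,25),(345,250,30,20),(335,250,20,30)):
    x,y,w,h=r; A=a[y:y+h,x:x+w].mean(2); B=b[y:y+h,x:x+w].mean(2)
    print(r,cv2.phaseCorrelate(A,B,cv2.createHanningWindow((w,h),cv2.CV_32F)))
a0=cv2.imread('pics/top0.png').astype(np.float32)
for n,r in {'candle':(425,245,55,60),'ta':(222,325,35,35),'tb':(235,293,32,32),'cup':(200,200,38,36)}.items():
    x,y,w,h=r; A=a0[y:y+h,x:x+w].mean(2); B=b[y:y+h,x:x+w].mean(2); print(n,np.round(cv2.phaseCorrelate(A,B,cv2.createHanningWindow((w,h),cv2.CV_32F))[0],2), round(abs(A-B).mean(),1))
show()
look('s22','scene',(0,0,640,480),1)
E
```

```text
table frame vs fit [ 1.3518  0.4314 -0.0014] rms 1.9179000786130875
x,y [-0.72 -1.05] deg -0.57 chamfer 10.31 rms px 0.67 46.97
x,y [-0.72 -1.05] deg -0.57 chamfer 10.32 rms px 0.67 46.97
x,y [-0.72 -1.05] deg -0.57 chamfer 10.31 rms px 0.67 46.97
(325, 255, 50, 25) ((-0.025263900109862902, 0.47005226327781635), 0.9883656512260437)
(345, 250, 30, 20) ((-0.042989816066242525, 0.056659155959794205), 0.9824674755334855)
(335, 250, 20, 30) ((0.026467751703144415, -0.021428870894769858), 1.009970617244641)
candle [-0.01  0.02] 7.8
ta [ 0.17 -0.74] 40.5
tb [-0.03  0.02] 3.9
cup [ 0.02 -0.01] 8.8
t 33.5 tipD [-223.4  400.4  264. ] zD [ 0.  0. -1.] xD [ 0.93 -0.37  0.  ] F [-0.3 -1.2  0.4] q [-1.29  0.22  0.52  1.56 -0.11  1.39 -1.29]
```

View pics/s22.png

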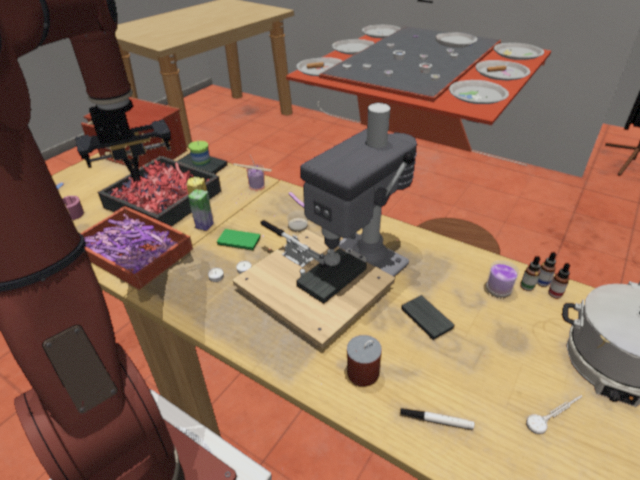

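The full scene shows the handle level, the blank clamped, and the bystanders where they were: candle (364,360), tealights (216,274) and (244,267), cup (298,224). The one mismatch, tealight_a in the top picture, comes from the arm and its shadow covering that patch. In the scene view it stands at its original pixels. Clamping did not shift the blank (under 0.06 px). Handing in.

```bash
python3 -c "
from rig import *
print(hand_in())"
```

```text
the job is handed in; nothing more can be done
None
```

The blank is seated against both dowels and the stop, the clamp handle is fully down, and the job is handed in. The clock read 33.5 s at the last reading before hand-in.

**What I did**
- My first push toward the dowels over-turned the blank to about +5°, because its far end did not yet reach the far dowel.
- I turned it back, pushed its near end onto the stop (23 N), then squared it on both dowels (19 N).
- I then folded the handle down onto its stop. It was already partly folded when I reached it, at about 1.0 rad above level rather than 1.40.

**Last checks**
- **Handle:** the fingertip stopped at z 95.2 mm under 27 N, which is the top of a level grip. The pictures show the handle level and the foot on the blank.
- **Blank:** the silhouette fit puts it within about 1 mm and 0.4° of home, which is about as fine as the calibration allows. That fit also gave an implausible edge rounding of 9 mm, so I rely more on the firm contact forces and on the near edge. Before clamping, that edge was parallel to the table front within 0.1°.
- **Clamping shift:** two of the three picture patches moved by less than 0.06 px. The third read 0.47 px in rows, which I put down to its including other things than the blank.
- **Bystanders:** candle, cup and one tealight did not move in the top view (0.03 px or less). The tealight_a check failed there, with a large picture difference; I put this down to the arm's shadow. In the scene picture it stands at its original place.

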